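# Shim the rocking corner of a jig plate

## Task

One corner of the square jig plate rocks. Press down on its corners to find the one that gives, push that corner's brass taper shim in under the plate until it is tight, then press firmly on the same corner again to make sure that it no longer gives. Leave the other three shims where they are, pick nothing up, and do not disturb the loose things on the bench.

Things in the scene. Friction and masses are not known exactly. Their poses are not given: they have to be found in the camera images.
- jig_plate: square jig plate of bare steel, 130 x 130 x 12 mm: origin at the middle of its underside, 11 mm above the bench; x away from the robot, y left at zero yaw (it stands turned up to 0.2 rad clockwise), z up. Held down by one bolt in the middle over spring washers (bolt head 39 mm above the bench); fence, stop and pins on it rise up to 13 mm above its top, clear of the 30 mm squares round the corner points
- corner_a (a point): pressing point on the plate's top at the front left corner, 23 mm above the bench (x = -50, y = +50 mm on the plate), right over a hidden domed rest button. One of the four buttons, it may be any, is worn 4 mm low: that corner goes down about 4 mm under a press of roughly 5 N and springs back level when let go; the other three do not give
- corner_b (a point): the same at the front right corner
- corner_c (a point): the same at the rear right corner
- corner_d (a point): the same at the rear left corner
- shim_a_tab (a point): centre of the outer face of the turned-up tab of the brass taper shim at the front left corner, 18 mm above the bench; tab 24 mm wide, 3 mm thick, 7 to 23.5 mm above the bench. The shim slides in one line between guide strips 10 mm above the bench: a fingertip behind the tab stays at least 11 mm up. The front shims go in along the plate's +x, the rear left one along its -y, the rear right one along its +y
- shim_b_tab (a point): the same on the shim at the front right corner
- shim_c_tab (a point): the same on the shim at the rear right corner
- shim_d_tab (a point): the same on the shim at the rear left corner
- shim_a (a joint): how far the front left shim is in, m; starts anywhere from 0 to 0.006; at 0.008 its tip is level with the plate's edge. Sliding takes 3 to 4 N; at the worn corner the shim jams tight at about 0.027 (push until about 12 N) and stays there; at a firm corner it would stop against the rest button at 0.014. Shim 36 mm long, 1.6 mm thick at the tip, taper 1 in 7
- shim_b (a joint): how far the front right shim is in, m; starts anywhere from 0 to 0.006; at 0.008 its tip is level with the plate's edge
- shim_c (a joint): how far the rear right shim is in, m; starts anywhere from 0 to 0.006; at 0.008 its tip is level with the plate's edge
- shim_d (a joint): how far the rear left shim is in, m; starts anywhere from 0 to 0.006; at 0.008 its tip is level with the plate's edge
- nut: loose bystander: plain steel nut, 19 x 21 x 10 mm, lying on the grey base plate between the two front shims; origin at the centre of its underside
- box_tube: loose bystander: rusty square tube offcut, 30 x 60 x 30 mm; origin at the centre of its underside
- weld_magnet: loose bystander: red arrow-shaped welding magnet, 74 x 103 x 16 mm; origin at the centre of its underside
- tip_box: loose bystander: small orange box with a dark lid, 44 x 64 x 26 mm; origin at the centre of its underside
- flap_disc: loose bystander: brown grinding flap disc, 112 mm across, 12 mm thick; origin at the centre of its underside
- flat_bar: loose bystander: dark steel flat bar, 30 x 100 x 6 mm; origin at the centre of its underside

How it is judged:
By the outcome, as a careful person would: the job done as asked, in the order asked, and still so for the second after the job is handed in, with the robot touching nothing.
It also fails if it takes over 54 s, if anything falls off the work surface, if the arm or the gripper's body presses on something with over 40 N, if the wrist force passes 120 N, or if a joint passes its speed limit or range.

## Robot

A 6-joint arm with a two-finger parallel gripper is mounted at the origin on a cart in front of the work surface, level with it; the furniture and walls round the work are solid. World frame = base frame: x ahead of the robot, y to its left, z up, the work surface at z = 0. Lengths are in m, angles in rad, forces in N, time in s.
With the tool pointing down it reaches from about 0.375 to 0.9 m from the base axis. Payload 3.1 kg.
Tool frame: the origin (TCP) lies at the very end of the fingers, on their centre line; the grasp point (between the pads) lies 19 mm behind it; y points along the fingers, x is the direction in which the jaws open and shut, and the axes are right-handed (so a half turn about y gives the same grasp; the last joint's range is limited). The gripper opens to 87 mm and grips with 3 to 60 N. Pads are 19 mm wide; open, the fingers measure 117 mm over their backs; the gripper's body (75 mm by 190 mm) begins 51 mm behind the grasp point.
Start: joints at [1.042, 0.527, 1.433, -0, 1.181, -0.178], TCP at [0.214, 0.587, 0.198] pointing down, gripper open.
Joint ranges: [-3.08, 3.08], [-0.75, 2.2], [0.22, 2.44], [-1.43, 4.57], [0, 2.65], [-2.85, 2.85]. Speed limits (rad/s): [2.79, 2.79, 3.14, 3.14, 3.14, 3.14].

## Interface

Orientations are given as a unit quaternion [x, y, z, w].
In Python, from rig import robot gives the robot as it stands.
- The arm moves only by the shell command python3 -m creep 'ROWS' [FORCE]. ROWS is JSON, a list of rows, each a list of 3 entries, a list of its own where there are three numbers: the shift along the tool's x, y, z in mm, then the turn about the tool's y in rad, then the opening, from 0 (shut) to 1 (fully open). A call has 1 to 8 rows; each row shifts and turns the commanded pose from where the row before left it, along the tool's axes as they then stand; what a row does not reach is not made up. A row lasts 1/10 s, in which the tool goes at most 50 mm and 8.59 degrees, less where a joint would pass 70% of its speed; a pose out of reach is approached as far as the arm can. A call with a gripper value outside its range is refused whole. The fingers move at their own pace and stop on an object; FORCE is the grip in N (left out, the last holds). Time passes only in rows, so rows that do not move let the fingers close. It gives the time, the measured TCP pose, the force and the opening at its end, in the units of the state.
- robot.get_obs(): the state, without advancing time (a new reading comes with each control period).
- robot.camera(name): name is "scene" or "top" or "wrist"; returns a dict with "pixels" (384x512x3 uint8, red, green, blue), "fx", "fy", "cx", "cy" (pixels), "k1" (the pictures are not rectified: a ray, as slopes to the right and down, at radius r is drawn at 1 + k1 r^2 times it, then the intrinsics apply), "position" and "rotation" of the camera in the world. Camera axes: x right, y up, looking along -z (the intrinsics and any distortion apply to the point x, -y, -z); pixel columns grow to the right and rows downward; lengths in m; the calibration is good to about 2 mm. A picture is of the moment at which its call begins. There is no depth.
- robot.hand_in(): hands the job in, once; it reports no verdict.
The state is a dict: "time": time; "q": joint angles; "joint_velocities": joint speeds; "joint_torque": joint torques, N m; "position": TCP position; "tool_rot": TCP orientation; "ft_force": force on the tool from outside, world axes, zero at the start; "moment": the same for the moment, N m; "grip_width": finger opening in m.
Only numpy, scipy, OpenCV 4.12 (cv2) and the standard library are available. Lean on these libraries where they do the work, as an engineer would, in place of code of your own. Each camera call takes 0.05 s, during which the arm holds its last target.

## Working session

There is one attempt and no reset: what is moved stays moved. The work goes in short steps, Python scripts to look and compute and a shell command to move; the robot and the scene stay as the last step left them, time stands still between calls to the robot, and variables do not carry over. Pictures are saved under pics/ and viewed, and the job is handed in when it is done.

```bash
ls; mkdir -p pics
python3 - <<'E'
from rig import robot
import cv2
o=robot.get_obs();print({k:o[k] for k in o})
for n in ("scene","top"):
    c=robot.camera(n);cv2.imwrite(f"pics/{n}0.png",c["pixels"][:,:,::-1]);print(n,{k:c[k] for k in c if k!="pixels"})
E
```

```text
pics
{'time': 0.0, 'q': array([ 1.04248038e+00,  5.28451907e-01,  1.43393328e+00,  1.10149135e-05,
        1.18140439e+00, -1.78491423e-01]), 'joint_velocities': array([ 0.00117384, -0.00047961,  0.00093861, -0.00034491,  0.00159643,
        0.00106099]), 'joint_torque': array([ 7.00230958e-04, -4.40058947e+01, -1.76587629e+01,  6.34296192e-02,
        5.84631076e-02, -1.51138088e-04]), 'position': array([0.21375985, 0.5864522 , 0.19707062]), 'tool_rot': array([ 0.57970421,  0.40465169, -0.40606546, -0.57906034]), 'ft_force': array([-0.65770912,  0.06640511, -0.02777682]), 'moment': array([-0.02266859, -0.07463305, -0.00430802]), 'grip_width': 0.08691673581886432}
scene {'fx': 362.20785523616274, 'fy': 362.20785523616274, 'cx': 257.7476490574324, 'cy': 193.63158550068303, 'k1': -0.07997214725129267, 'position': array([0.19890417, 0.37897371, 0.8194903 ]), 'rotation': array([-0.12061101,  0.33146098,  0.88534461, -0.30290514])}
top {'fx': 416.99895456980437, 'fy': 416.99895456980437, 'cx': 250.83770001044067, 'cy': 188.4353056201076, 'k1': -0.06288173821915716, 'position': array([ 0.43501081, -0.12465874,  0.9086718 ]), 'rotation': array([ 0.05646196, -0.06942657, -0.70184399,  0.70668735])}
```

View pics/scene0.png

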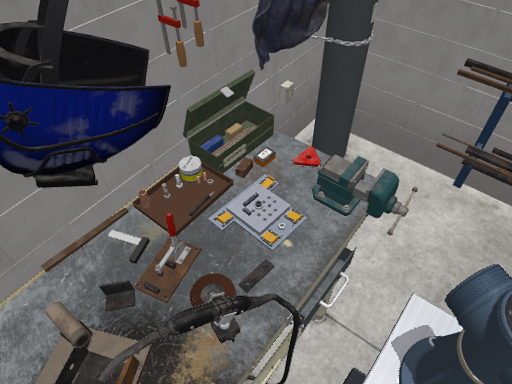

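View pics/top0.png

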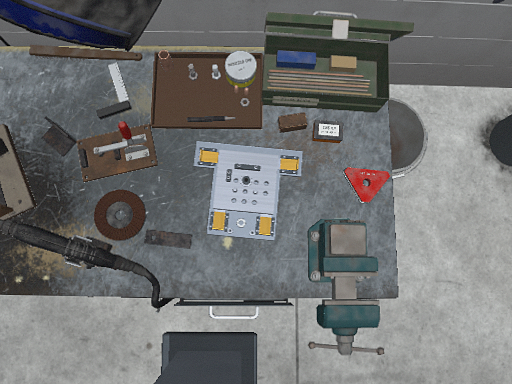

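```bash
cat > h.py <<'E'
import numpy as np,cv2
from scipy.spatial.transform import Rotation as R
def K(c): return np.array([[c["fx"],0,c["cx"]],[0,c["fy"],c["cy"]],[0,0,1.]])
def unproj(c,uv,z):
    p=cv2.undistortPoints(np.array([[uv]],float),K(c),np.array([c["k1"],0,0,0]),None)[0,0]
    d=R.from_quat(c["rotation"]).apply([p[0],-p[1],-1]); o=np.array(c["position"])
    return o+d*(z-o[2])/d[2]
def proj(c,P):
    q=R.from_quat(c["rotation"]).inv().apply(np.atleast_2d(P)-c["position"])
    q=q*[1,-1,-1]
    return cv2.projectPoints(q,np.zeros(3),np.zeros(3),K(c),np.array([c["k1"],0,0,0.]))[0][:,0]
E
python3 - <<'E'
from rig import robot
import cv2
c=robot.camera("top");im=c["pixels"][130:255,180:310,::-1];cv2.imwrite("pics/topz.png",cv2.resize(im,None,fx=4.6,fy=4.6,interpolation=2))
c=robot.camera("scene");im=c["pixels"][165:255,200:320,::-1];cv2.imwrite("pics/scz.png",cv2.resize(im,None,fx=6,fy=6,interpolation=2))
c=robot.camera("wrist");cv2.imwrite("pics/w0.png",c["pixels"][:,:,::-1]);
from scipy.spatial.transform import Rotation as R
print(R.from_quat(robot.get_obs()["tool_rot"]).as_matrix().round(3))
print(c["position"],R.from_quat(c["rotation"]).as_matrix().round(3))
E
```

```text
[[ 0.343 -0.    -0.939]
 [ 0.939 -0.001  0.343]
 [-0.001 -1.     0.   ]]
[0.14670448 0.61054224 0.38472579] [[ 0.344 -0.907 -0.242]
 [ 0.939  0.332  0.089]
 [-0.    -0.258  0.966]]
```

View pics/topz.png

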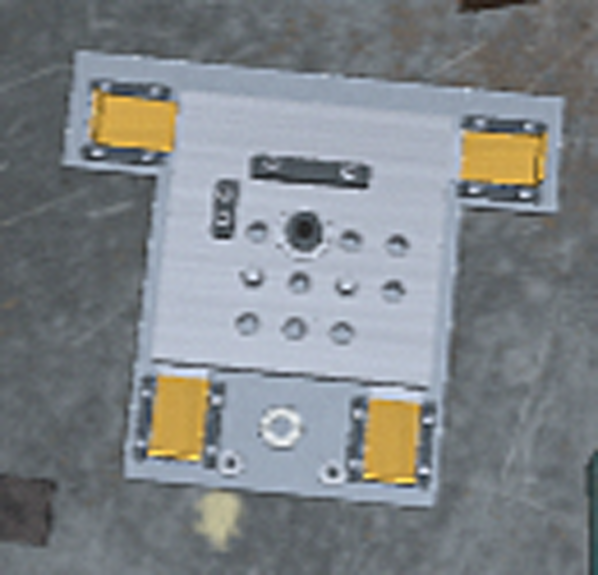

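View pics/scz.png

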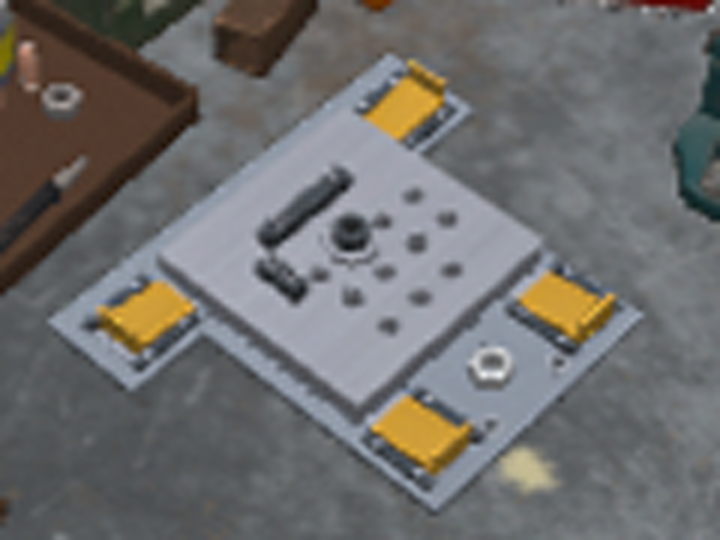

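View pics/w0.png

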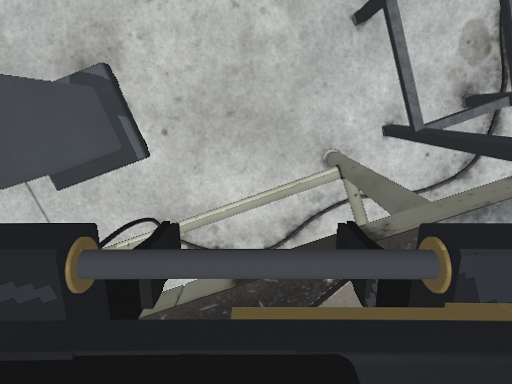

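```bash
cat > fit.py <<'E'
from rig import robot
from h import *
from scipy.optimize import least_squares
ct=robot.camera("top");cs=robot.camera("scene")
zt=lambda x,y:((x+.5)/4.6-.5+180,(y+.5)/4.6-.5+130)
zs=lambda x,y:((x+.5)/6-.5+200,(y+.5)/6-.5+165)
T=[zt(152,359),zt(428,386),zt(462,118),zt(174,92)]  # A,B,C,D
S=[zs(358,408),zs(543,245),zs(378,116),zs(160,258)]
L=np.array([[-65,65],[-65,-65],[65,-65],[65,65]])/1000
def W(p,l,z):
    a=p[2];r=np.array([[np.cos(a),-np.sin(a)],[np.sin(a),np.cos(a)]])
    return np.c_[l@r.T+p[:2],np.full(len(l),z)]
for nm,cams in(("top",[(ct,T)]),("scene",[(cs,S)]),("both",[(ct,T),(cs,S)])):
    f=lambda p:np.concatenate([(proj(c,W(p,L,.023))-O).ravel() for c,O in cams])
    s=least_squares(f,[.4,-.1,-.1]);print(nm,s.x.round(4),s.fun.round(1))
p=s.x
print("corners",W(p,np.array([[-50,50],[-50,-50],[50,-50],[50,50]])/1000,.023).round(4))
# tabs on top image: tops at z .0235
for n,c,O in(("top",ct,T),("scene",cs,S)):
  for k,o in zip("ABCD",O):
    q=unproj(c,o,.023)[:2]-p[:2];a=p[2];print(n,k,(np.array([[np.cos(a),np.sin(a)],[-np.sin(a),np.cos(a)]])@q*1000).round(1))
E
python3 fit.py
```

```text
top [ 0.6106 -0.1294 -0.0908] [-0.2  0.2  0.4  0.3 -1.9 -0.1  1.7 -0.3]
scene [ 0.6042 -0.1304 -0.1402] [-0.3  0.6  1.8  1.4 -2.6 -1.   0.9 -1.2]
both [ 0.6085 -0.13   -0.106 ] [-0.3  0.7  0.1  1.7 -1.2  1.3  2.5  0.3 -0.5 -0.1  0.5 -0.1 -4.8 -1.6
 -0.3 -1. ]
corners [[ 0.564  -0.075   0.023 ]
 [ 0.5534 -0.1744  0.023 ]
 [ 0.6529 -0.185   0.023 ]
 [ 0.6635 -0.0856  0.023 ]]
top A [-63.4  64.6]
top B [-61.4 -64.3]
top C [ 68.3 -67.4]
top D [65.  70.5]
scene A [-66.1  64.4]
scene B [-64.3 -63.8]
scene C [ 49.9 -70.3]
scene D [61.6 66.8]
```

```bash
cat > ov.py <<'E'
import sys
from rig import robot
from h import *
p=[float(x) for x in sys.argv[1:4]]
def W(l,z):
    a=p[2];r=np.array([[np.cos(a),-np.sin(a)],[np.sin(a),np.cos(a)]])
    l=np.atleast_2d(l)/1000;return np.c_[l@r.T+p[:2],np.full(len(l),z)]
L=np.array([[-65,65],[-65,-65],[65,-65],[65,65]])
for n,(x0,x1,y0,y1,f) in {"top":(185,310,135,250,6),"scene":(200,320,165,255,6.5)}.items():
    c=robot.camera(n);im=cv2.resize(c["pixels"][y0:y1,x0:x1,::-1],None,fx=f,fy=f,interpolation=cv2.INTER_CUBIC)
    for z,col in((.023,(0,0,255)),(.011,(255,0,0))):
        q=((proj(c,W(L,z))-[x0,y0]+.5)*f-.5).astype(int);cv2.polylines(im,[q],True,col,1)
    cv2.imwrite(f"pics/ov_{n}_{sys.argv[4]}.png",im)
E
python3 ov.py 0.6095 -0.1296 -0.0965 1
```

```text
(no output)
```

View pics/ov_top_1.png

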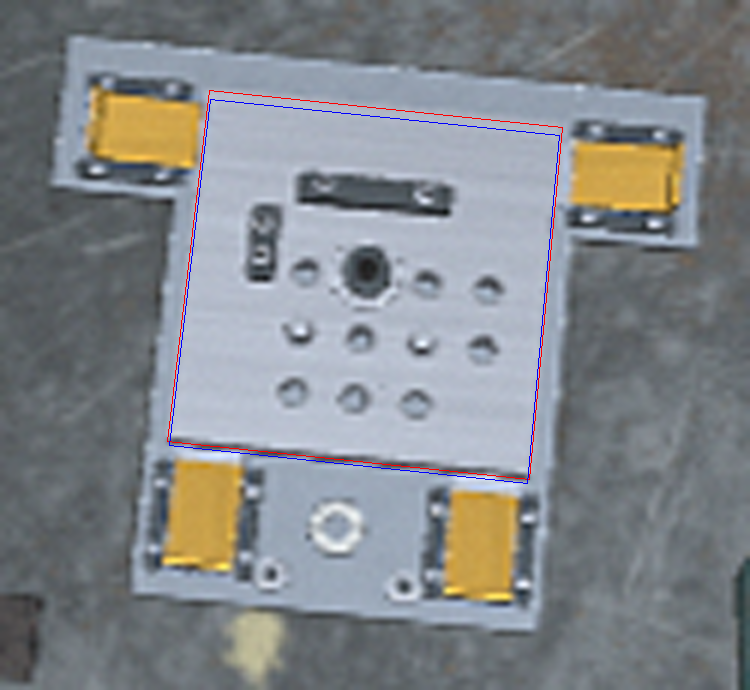

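View pics/ov_scene_1.png

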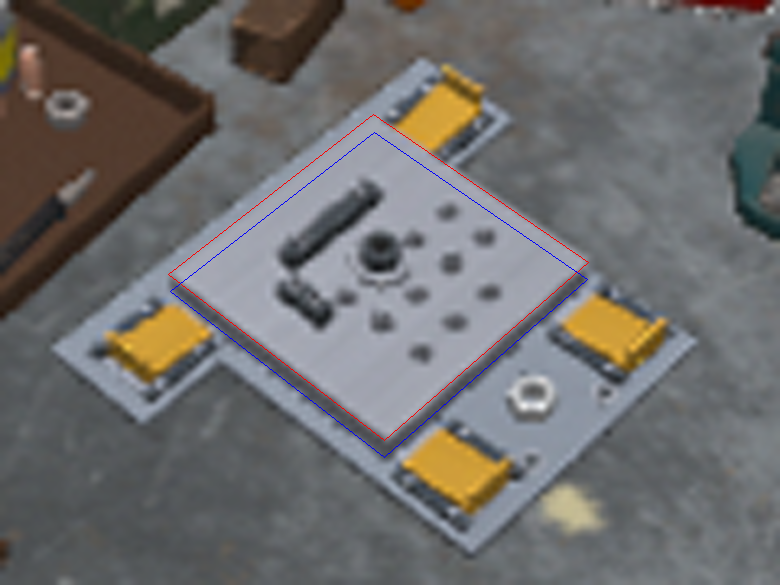

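```bash
cat > st.py <<'E'
from rig import robot
from h import *
P=np.array([0.6090,-0.1297]);A=-0.0965
def rep(o=None):
    o=o or robot.get_obs();M=R.from_quat(o["tool_rot"]).as_matrix()
    d=o["position"][:2]-P;pl=np.array([[np.cos(A),np.sin(A)],[-np.sin(A),np.cos(A)]])@d*1000
    print("t %.2f"%o["time"],"plate xy mm",pl.round(1),"z %.1f"%(o["position"][2]*1000),"yaw err %.3f"%(np.arctan2(M[1,0],M[0,0])-A-np.pi/2),"F",o["ft_force"].round(1),"w %.3f"%o["grip_width"],"tilt",M[:,1].round(3))
    return o
if __name__=="__main__":rep()
E
python3 st.py; python3 -m creep '[[[0,0,0],-0.127,0],[[0,0,0],-0.127,0],[[0,0,0],0,0]]' 20; python3 st.py
```

```text
t 0.45 plate xy mm [-462.1  675.4] z 198.0 yaw err -0.253 F [ 0.4 -0.6  0.2] w 0.087 tilt [-0. -0. -1.]
time: 0.75
position: [0.2141, 0.5871, 0.198]
tool_rot: [0.523, 0.475, -0.475, -0.523]
ft_force: [0.0, 0.4, -1.2]
grip_width: 0.0708
t 0.75 plate xy mm [-462.1  675.4] z 198.0 yaw err 0.000 F [ 0.   0.4 -1.2] w 0.071 tilt [ 0. -0. -1.]
```

```bash
python3 -m creep '[[[-20,0,-14],0,0],[[-32,0,-21],0,0],[[-32,0,-21],0,0],[[-32,0,-21],0,0],[[-32,0,-21],0,0],[[-32,0,-21],0,0],[[-32,0,-21],0,0],[[-32,0,-21],0,0]]'; python3 st.py
```

```text
time: 1.55
position: [0.3518, 0.3276, 0.1983]
tool_rot: [0.524, 0.475, -0.474, -0.524]
ft_force: [-0.4, -0.2, -0.6]
grip_width: 0.0071
t 1.55 plate xy mm [-300.1  430.4] z 198.3 yaw err -0.002 F [-0.4 -0.2 -0.6] w 0.007 tilt [ 0.001  0.    -1.   ]
```

```bash
python3 -m creep '[[[-32,0,-21],0,0],[[-32,0,-21],0,0],[[-32,0,-21],0,0],[[-32,0,-21],0,0],[[-32,0,-21],0,0],[[-32,0,-21],0,0],[[-32,0,-21],0,0],[[-20,0,-14],0,0]]'; python3 st.py
```

```text
time: 2.35
position: [0.4896, 0.0682, 0.1984]
tool_rot: [0.525, 0.474, -0.474, -0.524]
ft_force: [-0.1, 0.2, -0.2]
grip_width: 0.0006
t 2.35 plate xy mm [-137.9  185.4] z 198.4 yaw err -0.004 F [-0.1  0.2 -0.2] w 0.001 tilt [ 0.002 -0.001 -1.   ]
```

```bash
python3 -m creep '[[[-34,0,-10],0,0],[[-34,0,-10],0,0],[[-34,0,-10],0,0],[[-34,0,-10],0,0],[[-15,0,0],0,0],[[0,0,0],0,0]]'; python3 st.py
cat > wp.py <<'E'
import sys
from st import *
c=robot.camera("wrist");cv2.imwrite(f"pics/{sys.argv[1]}.png",cv2.resize(c["pixels"][:,:,::-1],(800,600)))
import pickle;pickle.dump(c,open(f"{sys.argv[1]}.pkl","wb"))
E
python3 wp.py w1
```

```text
time: 2.95
position: [0.5132, -0.0851, 0.198]
tool_rot: [-0.524, -0.474, 0.474, 0.525]
ft_force: [1.1, -0.1, 0.2]
grip_width: 0.0004
t 2.95 plate xy mm [-99.6  35.2] z 198.0 yaw err -0.004 F [ 1.1 -0.1  0.2] w 0.000 tilt [-0.  0. -1.]
```

View pics/w1.png

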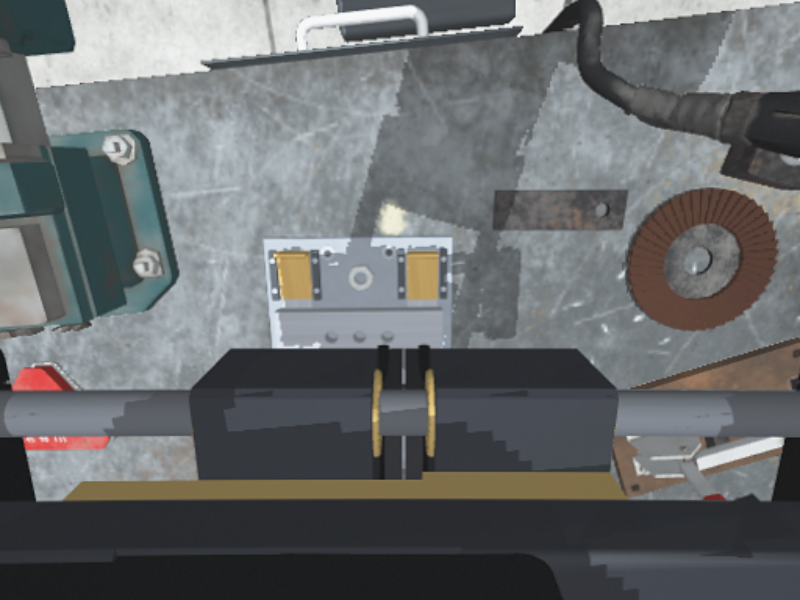

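Run:
```python
import pickle
from h import *
from st import P,A
c=pickle.load(open("w1.pkl","rb"))
im=cv2.resize(c["pixels"][140:230,160:300,::-1],None,fx=5.7,fy=5.7,interpolation=2)
def W(l,z):
    r=np.array([[np.cos(A),-np.sin(A)],[np.sin(A),np.cos(A)]]);l=np.atleast_2d(l)/1000;return np.c_[l@r.T+P,np.full(len(l),z)]
L=np.array([[-65,65],[-65,-65],[65,-65],[65,65]])
q=((proj(c,W(L,.023))-[160,140]+.5)*5.7-.5).astype(int);cv2.polylines(im,[q],True,(0,0,255),1);cv2.imwrite("pics/w1z.png",im)
```

```text
(no output)
```

View pics/w1z.png

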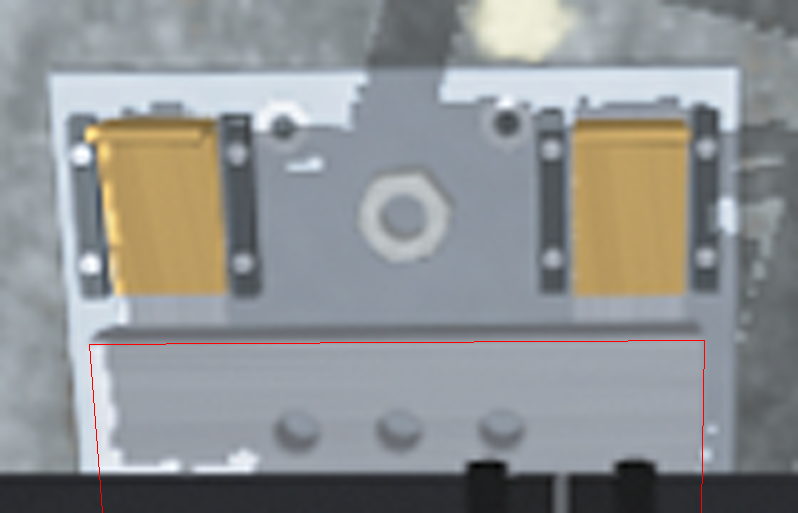

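Run:
```python
from st import *
c=robot.camera("top");s=robot.camera("scene")
for uv in ((322,220),(370,222),(309,222),(328,225)):
  for z in(0.03,.1,.15):print(uv,unproj(c,uv,z).round(3))
cv2.imwrite("pics/vs.png",cv2.resize(s["pixels"][130:260,220:430,::-1],None,fx=3.8,fy=3.8,interpolation=2))
cv2.imwrite("pics/vt.png",cv2.resize(c["pixels"][120:330,200:420,::-1],None,fx=2.8,fy=2.8,interpolation=2))
```

```text
(322, 220) [ 0.527 -0.292  0.03 ]
(322, 220) [ 0.519 -0.279  0.1  ]
(322, 220) [ 0.514 -0.269  0.15 ]
(370, 222) [ 0.523 -0.395  0.03 ]
(370, 222) [ 0.516 -0.374  0.1  ]
(370, 222) [ 0.511 -0.358  0.15 ]
(309, 222) [ 0.522 -0.264  0.03 ]
(309, 222) [ 0.515 -0.253  0.1  ]
(309, 222) [ 0.51  -0.245  0.15 ]
(328, 225) [ 0.516 -0.305  0.03 ]
(328, 225) [ 0.51 -0.29  0.1 ]
(328, 225) [ 0.505 -0.28   0.15 ]
```

View pics/vs.png

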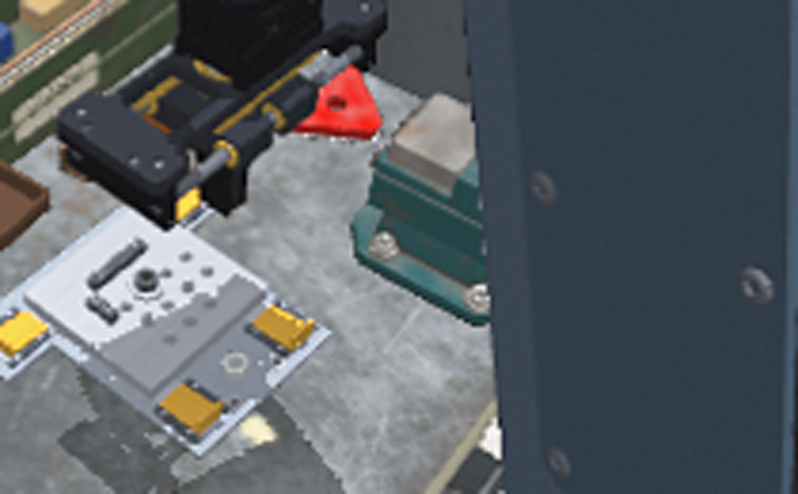

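View pics/vt.png

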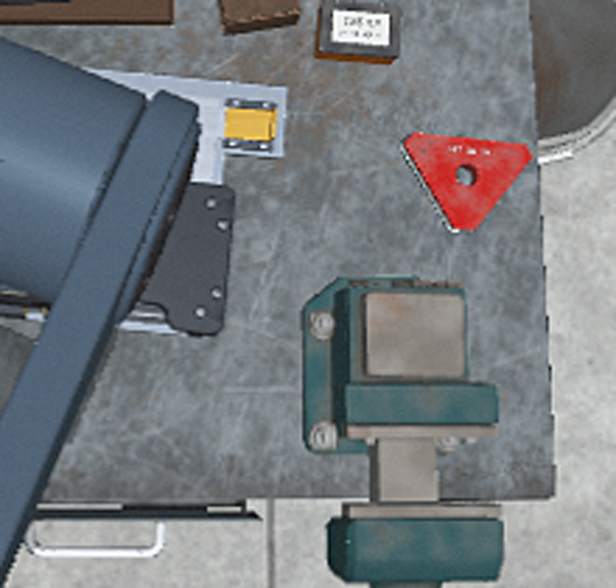

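```bash
python3 -m creep '[[[5,0,-17],0,0],[[5,20,-17],0,0],[[5,40,-16],0,0],[[0,40,0],0,0],[[0,40,0],0,0],[[0,18,0],0,0],[[0,0,0],0,0],[[0,0,0],0,0]]'; python3 st.py
```

```text
time: 3.9
position: [0.5647, -0.0721, 0.0404]
tool_rot: [-0.523, -0.476, 0.476, 0.523]
ft_force: [0.0, 0.0, 1.1]
grip_width: 0.0002
t 3.90 plate xy mm [-49.7  53. ] z 40.4 yaw err 0.002 F [0.  0.  1.1] w 0.000 tilt [-0.  0. -1.]
```

```bash
python3 -m creep '[[[-3,8,0],0,0],[[0,6,0],0,0],[[0,2,0],0,0],[[0,1,0],0,0],[[0,0,0],0,0]]'; python3 st.py
```

```text
time: 4.4
position: [0.5643, -0.0765, 0.0232]
tool_rot: [0.523, 0.475, -0.475, -0.523]
ft_force: [0.3, 0.3, 0.1]
grip_width: 0.0003
t 4.40 plate xy mm [-49.6  48.7] z 23.2 yaw err 0.000 F [0.3 0.3 0.1] w 0.000 tilt [ 0. -0. -1.]
```

```bash
python3 -m creep '[[[0,1,0],0,0],[[0,0,0],0,0]]'; python3 st.py;python3 -m creep '[[[0,1,0],0,0],[[0,0,0],0,0]]'; python3 st.py
```

```text
time: 4.6
position: [0.5643, -0.0764, 0.0221]
tool_rot: [0.523, 0.475, -0.475, -0.523]
ft_force: [0.8, 0.3, 0.7]
grip_width: 0.0004
t 4.60 plate xy mm [-49.6  48.7] z 22.1 yaw err 0.001 F [0.8 0.3 0.7] w 0.000 tilt [ 0. -0. -1.]
time: 4.8
position: [0.5642, -0.0764, 0.021]
tool_rot: [-0.523, -0.475, 0.475, 0.523]
ft_force: [-0.1, 0.1, 0.5]
grip_width: 0.0005
t 4.80 plate xy mm [-49.7  48.8] z 21.0 yaw err 0.001 F [-0.1  0.1  0.5] w 0.001 tilt [-0.  0. -1.]
```

```bash
python3 -m creep '[[[0,1,0],0,0],[[0,0,0],0,0]]'; python3 st.py;python3 -m creep '[[[0,1,0],0,0],[[0,0,0],0,0]]'; python3 st.py;python3 -m creep '[[[0,0.5,0],0,0],[[0,0,0],0,0]]'; python3 st.py
```

```text
time: 5.0
position: [0.5642, -0.0764, 0.0199]
tool_rot: [-0.523, -0.475, 0.476, 0.523]
ft_force: [0.0, 0.7, -0.4]
grip_width: 0.0007
t 5.00 plate xy mm [-49.7  48.8] z 19.9 yaw err 0.001 F [ 0.   0.7 -0.4] w 0.001 tilt [-0.  0. -1.]
time: 5.2
position: [0.5642, -0.0763, 0.0189]
tool_rot: [-0.523, -0.475, 0.476, 0.523]
ft_force: [-0.3, 0.0, 1.3]
grip_width: 0.0003
t 5.20 plate xy mm [-49.7  48.8] z 18.9 yaw err 0.001 F [-0.3  0.   1.3] w 0.000 tilt [-0.  0. -1.]
time: 5.4
position: [0.5642, -0.0764, 0.0185]
tool_rot: [-0.523, -0.475, 0.476, 0.523]
ft_force: [0.1, 0.5, -0.5]
grip_width: 0.0005
t 5.40 plate xy mm [-49.7  48.8] z 18.5 yaw err 0.001 F [ 0.1  0.5 -0.5] w 0.001 tilt [-0.  0. -1.]
```

```bash
python3 - <<'E'
from st import *
s=robot.camera("scene")
cv2.imwrite("pics/s2.png",cv2.resize(s["pixels"][150:260,190:330,::-1],None,fx=5.5,fy=5.5,interpolation=2))
E
python3 wp.py w2; python3 st.py
```

```text
t 5.50 plate xy mm [-49.6  48.8] z 18.5 yaw err 0.001 F [ 0.2  1.  -0.1] w 0.001 tilt [-0. -0. -1.]
```

View pics/s2.png

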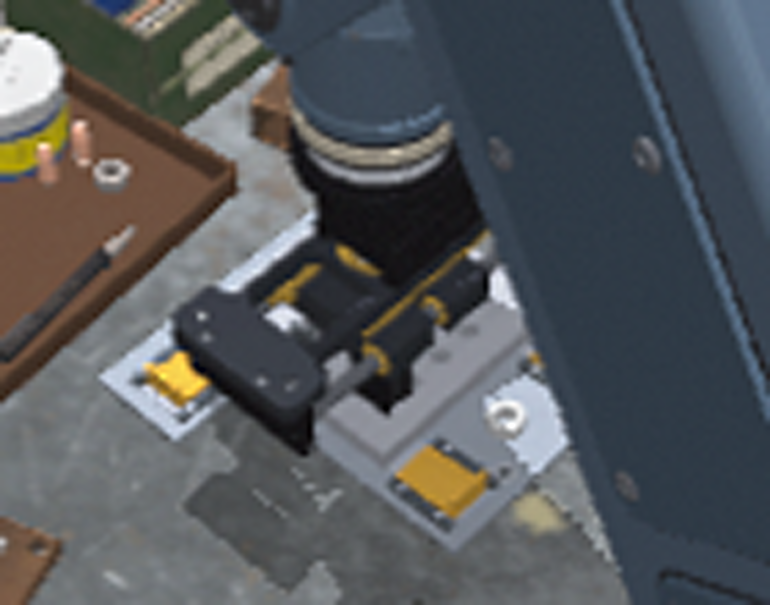

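View pics/w2.png

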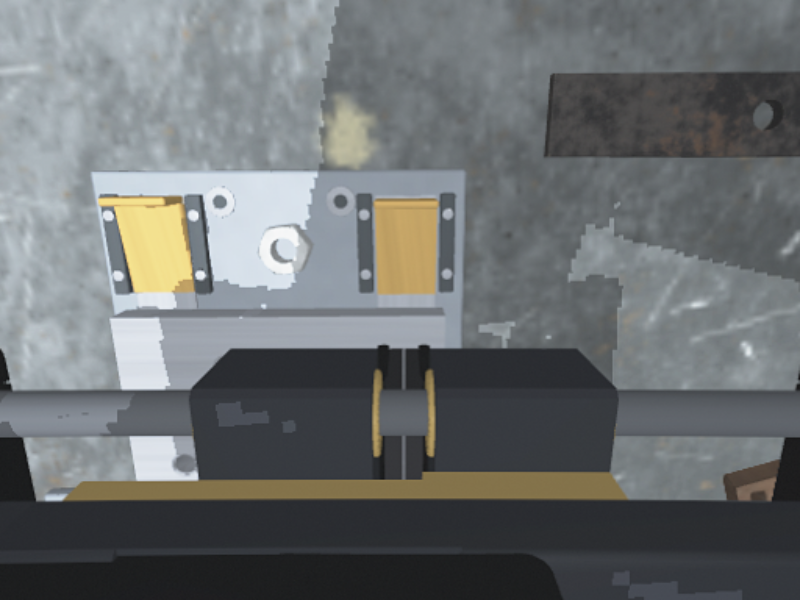

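```bash
python3 -m creep '[[[0,0.5,0],0,0],[[0,0,0],0,0]]'; python3 st.py;python3 -m creep '[[[0,1,0],0,0],[[0,0,0],0,0]]'; python3 st.py
```

```text
time: 5.7
position: [0.5642, -0.0764, 0.018]
tool_rot: [-0.523, -0.475, 0.476, 0.523]
ft_force: [-0.7, 0.0, -0.2]
grip_width: 0.0007
t 5.70 plate xy mm [-49.7  48.8] z 18.0 yaw err 0.001 F [-0.7  0.  -0.2] w 0.001 tilt [-0.  0. -1.]
time: 5.9
position: [0.5642, -0.0764, 0.0169]
tool_rot: [-0.523, -0.475, 0.476, 0.523]
ft_force: [0.0, -0.3, -0.5]
grip_width: 0.0
t 5.90 plate xy mm [-49.7  48.8] z 16.9 yaw err 0.001 F [ 0.  -0.3 -0.5] w 0.000 tilt [-0.  0. -1.]
```

Run:
```python
import pickle
from st import *
c=pickle.load(open("w2.pkl","rb"));print(c["position"])
def W(l,z):
    r=np.array([[np.cos(A),-np.sin(A)],[np.sin(A),np.cos(A)]]);l=np.atleast_2d(l)/1000;return np.c_[l@r.T+P,np.full(len(l),z)]
for z in(.011,.019,.023,.03):print(z,(proj(c,W([[-65,65],[-65,-65]],z))/.64).round(1).tolist())
print("tcp",(proj(c,[[.5642,-.0764,.0185]])/.64).round(1), (proj(c,W([[-109,62],[-109,38]],.0235))/.64).round(1).tolist())
im=cv2.resize(c["pixels"][100:230,50:310,::-1],None,fx=3,fy=3,interpolation=2)
for z,col in((.023,(0,0,255)),(.011,(255,0,0))):
  q=((proj(c,W([[-65,65],[-65,-65],[65,-65],[65,65]],z))-[50,100]+.5)*3-.5).astype(int);cv2.polylines(im,[q],True,col,1)
cv2.imwrite("pics/w2z.png",im)
```

```text
[ 0.49300431 -0.07017732  0.20580107]
0.011 [[443.4, 309.7], [128.5, 309.9]]
0.019 [[445.1, 315.3], [117.5, 315.5]]
0.023 [[445.9, 318.2], [111.7, 318.5]]
0.03 [[447.5, 323.7], [100.8, 324.0]]
tcp [[404.3 350.8]] [[440.6, 203.9], [375.2, 203.9]]
```

View pics/w2z.png

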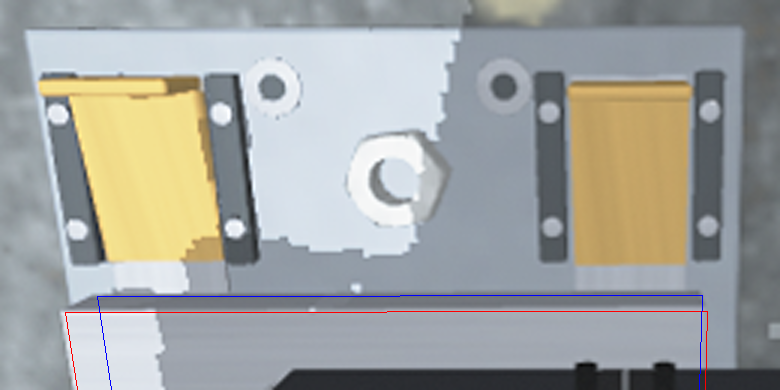

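```bash
python3 -m creep '[[[0,1,0],0,0],[[0,0,0],0,0]]' >/dev/null; python3 st.py;python3 -m creep '[[[0,1,0],0,0],[[0,0,0],0,0]]'>/dev/null; python3 st.py; python3 wp.py w3;  python3 - <<'E'
import pickle
from st import *
c=pickle.load(open("w3.pkl","rb"))
def W(l,z):
    r=np.array([[np.cos(A),-np.sin(A)],[np.sin(A),np.cos(A)]]);l=np.atleast_2d(l)/1000;return np.c_[l@r.T+P,np.full(len(l),z)]
im=cv2.resize(c["pixels"][100:230,50:310,::-1],None,fx=3,fy=3,interpolation=2)
for z,col in((.023,(0,0,255)),(.011,(255,0,0))):
  q=((proj(c,W([[-65,65],[-65,-65],[65,-65],[65,65]],z))-[50,100]+.5)*3-.5).astype(int);cv2.polylines(im,[q],True,col,1)
cv2.imwrite("pics/w3z.png",im)
E
```

```text
t 6.10 plate xy mm [-49.7  48.8] z 15.9 yaw err 0.001 F [-0.   0.5  0. ] w 0.000 tilt [-0.  0. -1.]
t 6.30 plate xy mm [-49.7  48.8] z 14.9 yaw err 0.001 F [-0.3 -0.2 -0.6] w 0.000 tilt [-0.  0. -1.]
```

View pics/w3z.png

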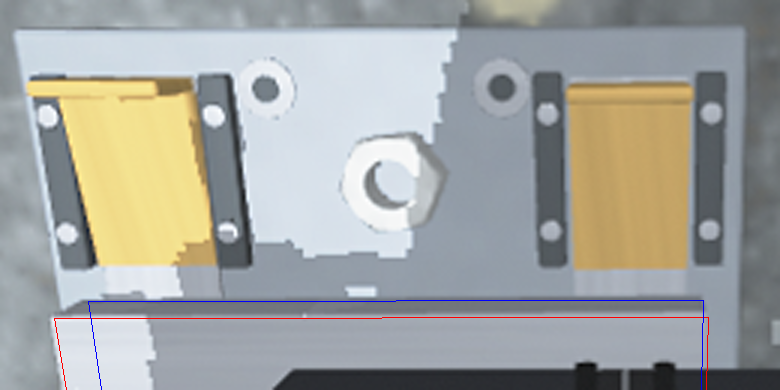

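Run:
```python
from st import *
s=robot.camera("scene");o=robot.get_obs()
f=8;x0,y0=235,195
im=cv2.resize(s["pixels"][y0:y0+65,x0:x0+90,::-1],None,fx=f,fy=f,interpolation=2)
def W(l,z):
    r=np.array([[np.cos(A),-np.sin(A)],[np.sin(A),np.cos(A)]]);l=np.atleast_2d(l)/1000;return np.c_[l@r.T+P,np.full(len(l),z)]
for z,col in((.023,(0,0,255)),(.011,(255,0,0))):
  q=((proj(s,W([[-65,65],[-65,-65],[65,-65],[65,65]],z))-[x0,y0]+.5)*f-.5).astype(int);cv2.polylines(im,[q],True,col,1)
for p,col in((o["position"],(0,255,0)),(o["position"]+[0,0,.019],(255,255,0)),(o["position"]+[0,0,.07],(255,0,255))):
  cv2.circle(im,tuple(int(v) for v in (proj(s,p)[0]-[x0,y0]+.5)*f-.5),4,col,-1)
cv2.imwrite("pics/s3.png",im)
print(o["position"],o["joint_torque"].round(2),o["moment"].round(2))
```

```text
[ 0.56428199 -0.07639378  0.01501932] [-0.000e+00 -4.387e+01 -9.390e+00 -4.000e-02  7.000e-02  0.000e+00] [ 0.01  0.04 -0.  ]
```

View pics/s3.png

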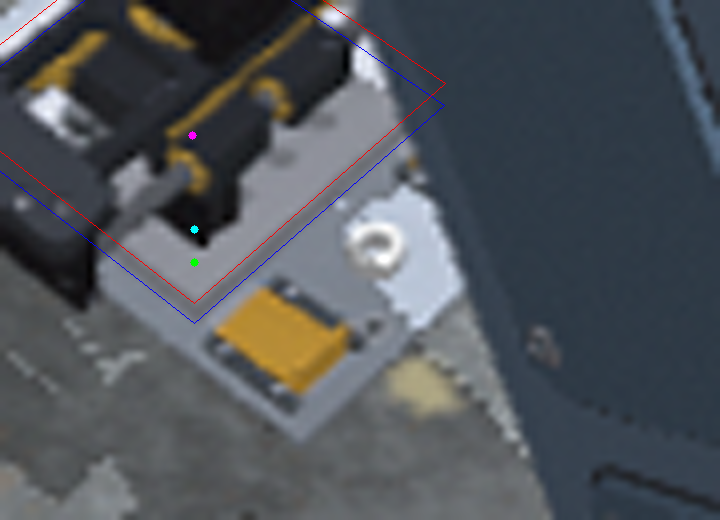

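```bash
for i in 1 2 3; do python3 -m creep '[[[0,1,0],0,0],[[0,0,0],0,0]]' >/dev/null; python3 st.py; done
```

```text
t 6.60 plate xy mm [-49.7  48.7] z 14.0 yaw err 0.001 F [ 0.1  0.1 -0.1] w 0.000 tilt [-0.  0. -1.]
t 6.80 plate xy mm [-49.8  48.8] z 12.9 yaw err 0.001 F [ 0.2 -0.6  0.4] w 0.001 tilt [-0.  0. -1.]
t 7.00 plate xy mm [-49.7  48.8] z 11.9 yaw err 0.001 F [-0.4  0.2 -0.2] w 0.000 tilt [-0.  0. -1.]
```

```bash
python3 - <<'E'
from st import *
s=robot.camera("scene");o=robot.get_obs()
f=8;x0,y0=235,195
im=cv2.resize(s["pixels"][y0:y0+65,x0:x0+90,::-1],None,fx=f,fy=f,interpolation=2)
cv2.imwrite("pics/s4.png",im)
E
python3 -m creep '[[[0,1,0],0,0],[[0,0,0],0,0]]' >/dev/null; python3 st.py
```

```text
t 7.25 plate xy mm [-49.7  48.8] z 11.0 yaw err 0.001 F [-0.5  0.4  0.2] w 0.000 tilt [-0.  0. -1.]
```

View pics/s4.png

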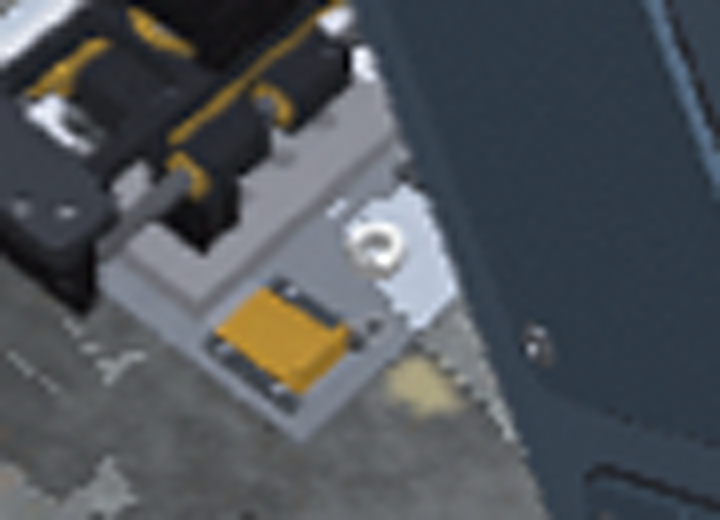

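```bash
python3 -m creep '[[[0,1,0],0,0],[[0,1,0],0,0],[[0,0,0],0,0]]' >/dev/null; python3 st.py; python3 -m creep '[[[0,1,0],0,0],[[0,0,0],0,0]]' >/dev/null; python3 st.py
```

```text
t 7.55 plate xy mm [-49.8  48.8] z 8.9 yaw err 0.001 F [-0.5  0.1 -0.1] w 0.001 tilt [-0.  0. -1.]
t 7.75 plate xy mm [-49.7  48.8] z 8.0 yaw err 0.001 F [ 0.5 -0.2 -0.4] w 0.001 tilt [-0.  0. -1.]
```

```bash
python3 -m creep '[[[0,1,0],0,0],[[0,0,0],0,0]]' >/dev/null; python3 st.py; python3 -m creep '[[[0,1,0],0,0],[[0,0,0],0,0]]' >/dev/null; python3 st.py; python3 wp.py w4
```

```text
t 7.95 plate xy mm [-49.7  48.8] z 7.0 yaw err 0.001 F [-0.4  1.2  0.3] w 0.000 tilt [-0.  0. -1.]
t 8.15 plate xy mm [-49.7  48.8] z 5.9 yaw err 0.001 F [-0.1 -0.4  0.6] w 0.000 tilt [-0.  0. -1.]
```

View pics/w4.png

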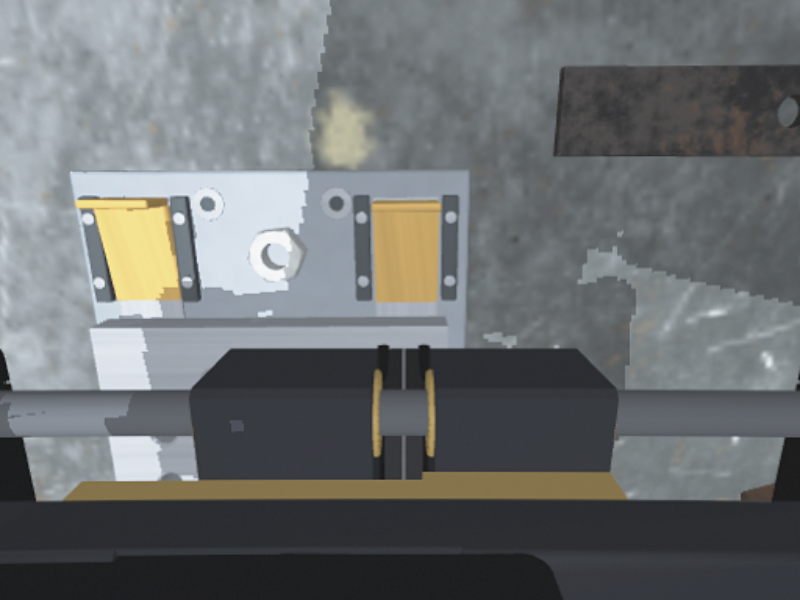

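```bash
python3 -m creep '[[[0,1,0],0,0],[[0,0,0],0,0]]' >/dev/null; python3 st.py
python3 - <<'E'
from st import *
s=robot.camera("scene");o=robot.get_obs()
f=8;x0,y0=225,190
im=cv2.resize(s["pixels"][y0:y0+65,x0:x0+90,::-1],None,fx=f,fy=f,interpolation=2)
def W(l,z):
    r=np.array([[np.cos(A),-np.sin(A)],[np.sin(A),np.cos(A)]]);l=np.atleast_2d(l)/1000;return np.c_[l@r.T+P,np.full(len(l),z)]
q=((proj(s,W([[-59.5,64],[-59.5,34],[-40,34],[-40,64]],.023))-[x0,y0]+.5)*f-.5).astype(int);cv2.polylines(im,[q],True,(0,255,0),1)
cv2.imwrite("pics/s5.png",im)
E
```

```text
t 8.40 plate xy mm [-49.7  48.7] z 5.0 yaw err 0.001 F [ 0.1 -0.1 -0.1] w 0.001 tilt [-0.  0. -1.]
```

View pics/s5.png

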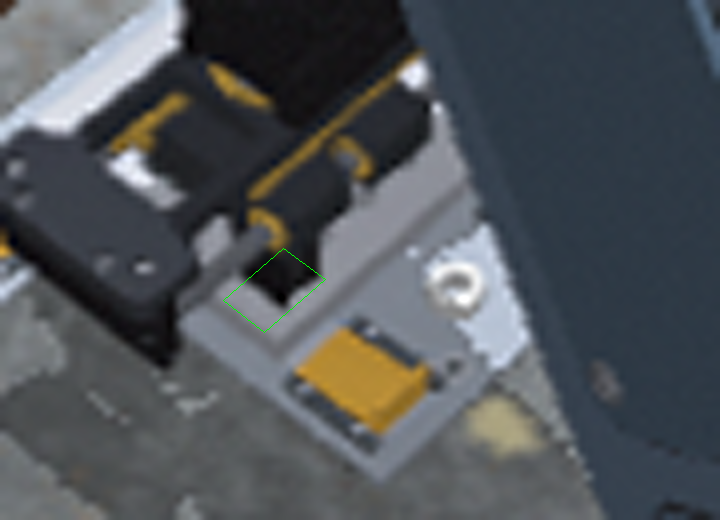

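```bash
python3 -m creep '[[[0,1,0],0,0],[[0,1,0],0,0],[[0,0,0],0,0]]' >/dev/null; python3 st.py; python3 -m creep '[[[0,1,0],0,0],[[0,0,0],0,0]]' >/dev/null; python3 st.py
```

```text
t 8.75 plate xy mm [-49.7  48.8] z 2.9 yaw err 0.001 F [-0.5  0.2  0.1] w 0.000 tilt [-0.  0. -1.]
t 8.95 plate xy mm [-49.7  48.8] z 1.9 yaw err 0.001 F [ 1.1  0.3 -0.3] w 0.001 tilt [-0.  0. -1.]
```

```bash
python3 -m creep '[[[0,1,0],0,0],[[0,0,0],0,0]]' >/dev/null; python3 st.py; python3 -m creep '[[[0,1,0],0,0],[[0,0,0],0,0]]' >/dev/null; python3 st.py
```

```text
t 9.15 plate xy mm [-49.7  48.8] z 0.9 yaw err 0.001 F [-0.3  1.   0.1] w 0.001 tilt [-0.  0. -1.]
t 9.35 plate xy mm [-49.7  48.7] z -0.1 yaw err 0.001 F [1.2 0.2 0. ] w 0.000 tilt [-0.  0. -1.]
```

Run:
```python
from st import *
s=robot.camera("scene");o=robot.get_obs()
f=6;x0,y0=205,150
im=cv2.resize(s["pixels"][y0:y0+95,x0:x0+130,::-1],None,fx=f,fy=f,interpolation=cv2.INTER_CUBIC)
M=R.from_quat(o["tool_rot"]).as_matrix();q=o["q"];print(q.round(4))
for h,col in((0,(0,255,0)),(.019,(255,255,0)),(.07,(255,0,255))):
  b=[o["position"]+M@np.array(v) for v in((.0375*0+.015,-h,.0095),(-.015,-h,.0095),(-.015,-h,-.0095),(.015,-h,-.0095))]
  if h==.07:b=[o["position"]+M@np.array(v) for v in((.095,-h,.0375),(-.095,-h,.0375),(-.095,-h,-.0375),(.095,-h,-.0375))]
  cv2.polylines(im,[((proj(s,b)-[x0,y0]+.5)*f-.5).astype(int)],True,col,1)
cv2.imwrite("pics/s6.png",im)
```

```text
[-0.3307  0.7469  1.7108  0.      0.684  -1.8058]
```

View pics/s6.png

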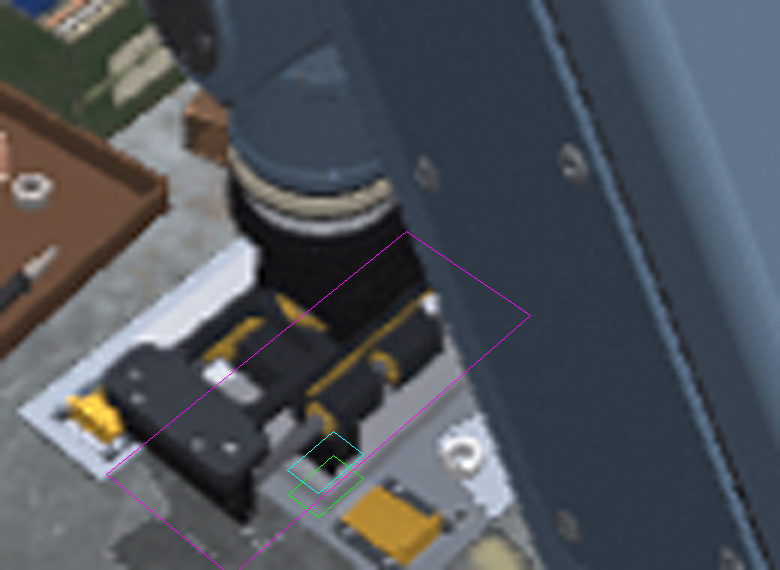

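Run:
```python
from st import *
c=robot.camera("top");s=robot.camera("scene")
print("vt right endplate centre")
for z in(.25,.27,.3,.33):print(z,unproj(c,(200+210/2.8,120+255/2.8),z).round(3), "scene left plate",unproj(s,(220+120/3.8,130+147/3.8),z).round(3))
o=robot.get_obs();
cv2.imwrite("pics/t6.png",cv2.resize(c["pixels"][120:260,150:330,::-1],None,fx=4.2,fy=4.2,interpolation=2))
```

```text
vt right endplate centre
0.25 [ 0.517 -0.175  0.25 ] scene left plate [ 0.57  -0.061  0.25 ]
0.27 [ 0.515 -0.174  0.27 ] scene left plate [ 0.557 -0.045  0.27 ]
0.3 [ 0.511 -0.171  0.3  ] scene left plate [ 0.537 -0.022  0.3  ]
0.33 [ 0.507 -0.169  0.33 ] scene left plate [0.518 0.001 0.33 ]
```

View pics/t6.png

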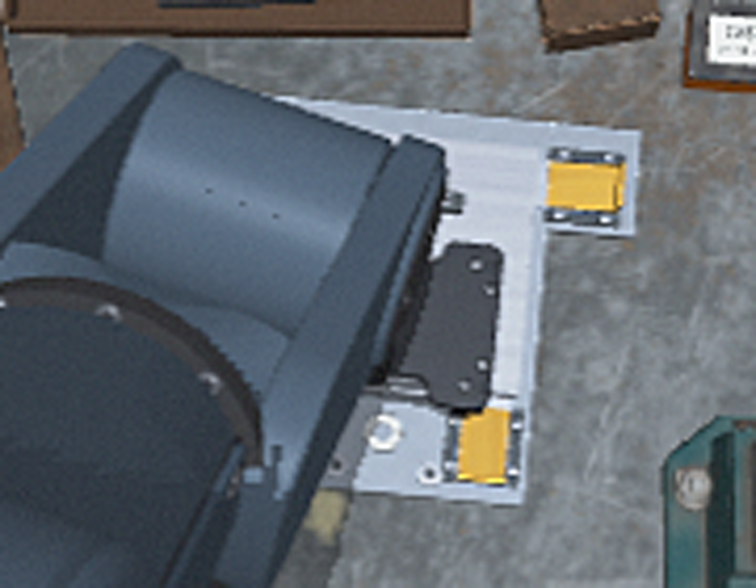

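```bash
python3 -m creep '[[[0,1,0],0,0],[[0,0,0],0,0]]' >/dev/null; python3 st.py; python3 -m creep '[[[0,1,0],0,0],[[0,0,0],0,0]]' >/dev/null; python3 st.py
```

```text
t 9.70 plate xy mm [-49.7  48.8] z -1.0 yaw err 0.001 F [-0.6  0.2  0.5] w 0.000 tilt [-0.  0. -1.]
t 9.90 plate xy mm [-49.7  48.8] z -1.5 yaw err 0.001 F [-1.6  0.2  3.3] w 0.001 tilt [ 0. -0. -1.]
```

```bash
python3 -m creep '[[[0,1,0],0,0],[[0,0,0],0,0]]' >/dev/null; python3 st.py; python3 -m creep '[[[0,1,0],0,0],[[0,0,0],0,0]]' >/dev/null; python3 st.py;  python3 - <<'E'
from st import *
s=robot.camera("scene");o=robot.get_obs()
f=10;x0,y0=235,205
im=cv2.resize(s["pixels"][y0:y0+50,x0:x0+75,::-1],None,fx=f,fy=f,interpolation=2)
cv2.imwrite("pics/s7.png",im);print(o["joint_torque"].round(2))
E
```

```text
t 10.10 plate xy mm [-49.6  48.8] z -1.7 yaw err 0.001 F [-2.8  1.  10.4] w 0.001 tilt [ 0. -0. -1.]
t 10.30 plate xy mm [-49.6  48.8] z -1.9 yaw err 0.001 F [-2.7  1.  15.9] w 0.001 tilt [ 0. -0. -1.]
[-3.500e-01 -3.662e+01 -8.670e+00 -2.000e-02 -9.700e-01 -1.000e-02]
```

View pics/s7.png

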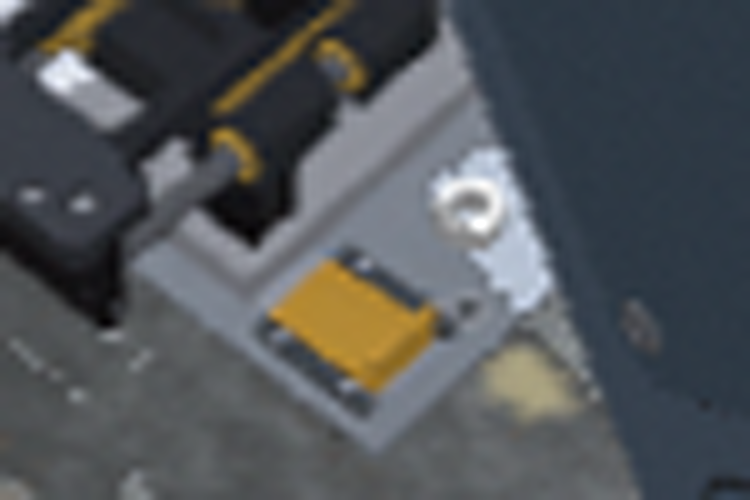

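```bash
python3 -m creep '[[[0,12,0],0,0]]' --help 2>&1 | head -3
```

```text
invalid input: not JSON, or not a number
```

```bash
python3 st.py; python3 -m creep '[[[0,-12,0],0,0],[[0,-14,0],0,0],[[0,0,-34],0,0],[[0,0,-34],0,0],[[0,0,-32],0,0],[[0,10,0],0,0],[[0,10,0],0,0],[[0,0,0],0,0]]' >/dev/null; python3 st.py
```

```text
t 10.35 plate xy mm [-49.6  48.8] z -1.9 yaw err 0.001 F [-3.1 -0.2 15.3] w 0.000 tilt [ 0.001 -0.    -1.   ]
t 11.15 plate xy mm [46.9 49.4] z -0.2 yaw err 0.001 F [-0.5  0.4  0.7] w 0.000 tilt [-0.006  0.002 -1.   ]
```

```bash
python3 -m creep '[[[0,0,0],0,0]]' >/dev/null; python3 st.py; python3 -m creep '[[[0,1,0],0,0],[[0,0,0],0,0]]' >/dev/null; python3 st.py
```

```text
t 11.25 plate xy mm [48.2 49.1] z 1.2 yaw err 0.001 F [ 0.1 -0.4  0.4] w 0.000 tilt [-0.003  0.001 -1.   ]
t 11.45 plate xy mm [50.  48.8] z 1.3 yaw err 0.001 F [ 0.7  0.2 -0.1] w 0.000 tilt [-0.  0. -1.]
```

```bash
python3 -m creep '[[[0,2,0],0,0],[[0,0,0],0,0]]' >/dev/null; python3 st.py; python3 -m creep '[[[0,1,0],0,0],[[0,0,0],0,0]]' >/dev/null; python3 st.py
```

```text
t 11.65 plate xy mm [50.2 48.8] z -0.9 yaw err 0.001 F [-0.5  0.8  0.1] w 0.001 tilt [-0.  0. -1.]
t 11.85 plate xy mm [50.5 48.8] z -1.4 yaw err 0.001 F [-1.4  0.4  3.2] w 0.001 tilt [ 0. -0. -1.]
```

```bash
python3 -m creep '[[[0,1,0],0,0],[[0,0,0],0,0]]' >/dev/null; python3 st.py; python3 -m creep '[[[0,1,0],0,0],[[0,0,0],0,0]]' >/dev/null; python3 st.py
```

```text
t 12.05 plate xy mm [50.5 48.8] z -1.7 yaw err 0.001 F [-2.9  0.4  7.1] w 0.000 tilt [ 0. -0. -1.]
t 12.25 plate xy mm [50.5 48.8] z -1.8 yaw err 0.001 F [-2.8  1.4 11.5] w 0.001 tilt [ 0. -0. -1.]
```

```bash
python3 -m creep '[[[0,-12,0],0,0],[[0,-14,0],0,0],[[-33,0,0],0,0],[[-33,0,0],0,0],[[-33,0,0],0,0],[[0,10,0],0,0],[[0,9,0],0,0],[[0,0,0],0,0]]' >/dev/null;python3 -m creep '[[[0,0,0],0,0],[[0,1,0],0,0],[[0,0,0],0,0]]' >/dev/null; python3 st.py
```

```text
t 13.35 plate xy mm [ 50.6 -49.3] z 2.2 yaw err 0.002 F [-0.2  0.4  0. ] w 0.000 tilt [ 0. -0. -1.]
```

```bash
python3 -m creep '[[[0,2,0],0,0],[[0,0,0],0,0]]' >/dev/null; python3 st.py; python3 -m creep '[[[0,1,0],0,0],[[0,0,0],0,0]]' >/dev/null; python3 st.py
```

```text
t 13.55 plate xy mm [ 50.4 -49.9] z -0.0 yaw err 0.001 F [ 0.3 -0.4 -0.4] w 0.001 tilt [-0.  0. -1.]
t 13.75 plate xy mm [ 50.3 -50.1] z -1.1 yaw err 0.001 F [-0.6  1.   0.3] w 0.000 tilt [-0.  0. -1.]
```

```bash
python3 -m creep '[[[0,1,0],0,0],[[0,0,0],0,0]]' >/dev/null; python3 st.py; python3 -m creep '[[[0,1,0],0,0],[[0,0,0],0,0]]' >/dev/null; python3 st.py
```

```text
t 13.95 plate xy mm [ 50.6 -50.3] z -1.9 yaw err 0.001 F [-0.2  0.2  0.6] w 0.000 tilt [ 0. -0. -1.]
t 14.15 plate xy mm [ 50.7 -50.4] z -2.7 yaw err 0.001 F [-0.5 -0.4  1.7] w 0.000 tilt [ 0. -0. -1.]
```

```bash
python3 -m creep '[[[0,1.5,0],0,0],[[0,0,0],0,0]]' >/dev/null; python3 st.py; python3 -m creep '[[[0,1,0],0,0],[[0,0,0],0,0]]' >/dev/null; python3 st.py
```

```text
t 14.35 plate xy mm [ 50.9 -50.5] z -4.1 yaw err 0.001 F [ 0.1 -0.9  3.2] w 0.000 tilt [ 0.001 -0.001 -1.   ]
t 14.55 plate xy mm [ 51.  -50.6] z -4.9 yaw err 0.001 F [ 0.6 -1.1  6.2] w 0.000 tilt [ 0.001 -0.001 -1.   ]
```

```bash
python3 -m creep '[[[0,1,0],0,0],[[0,0,0],0,0]]' >/dev/null; python3 st.py; python3 -m creep '[[[0,1,0],0,0],[[0,0,0],0,0]]' >/dev/null; python3 st.py
```

```text
t 14.75 plate xy mm [ 51.  -50.6] z -5.2 yaw err 0.001 F [-2.1 -0.1  8.5] w 0.001 tilt [ 0.001 -0.001 -1.   ]
t 14.95 plate xy mm [ 51.1 -50.6] z -5.4 yaw err 0.001 F [-2.1  0.2 12.6] w 0.001 tilt [ 0.001 -0.001 -1.   ]
```

```bash
python3 -m creep '[[[0,-12,0],0,0],[[0,-14,0],0,0],[[-27,0,0],0,0],[[-27,0,0],0,0],[[-28,0,0],0,0],[[0,0,0],0,0],[[0,0,0],0,0]]' >/dev/null; python3 st.py; python3 wp.py w5;python3 - <<'E'
from st import *
s=robot.camera("scene")
cv2.imwrite("pics/s8.png",cv2.resize(s["pixels"][140:230,220:340,::-1],None,fx=6,fy=6,interpolation=2))
s=robot.camera("top")
cv2.imwrite("pics/t8.png",cv2.resize(s["pixels"][120:230,220:360,::-1],None,fx=5,fy=5,interpolation=2))
E
```

```text
t 15.65 plate xy mm [  50.2 -132.4] z 18.7 yaw err -0.001 F [ 1.1 -0.  -0.9] w 0.001 tilt [-0.     0.001 -1.   ]
```

View pics/w5.png

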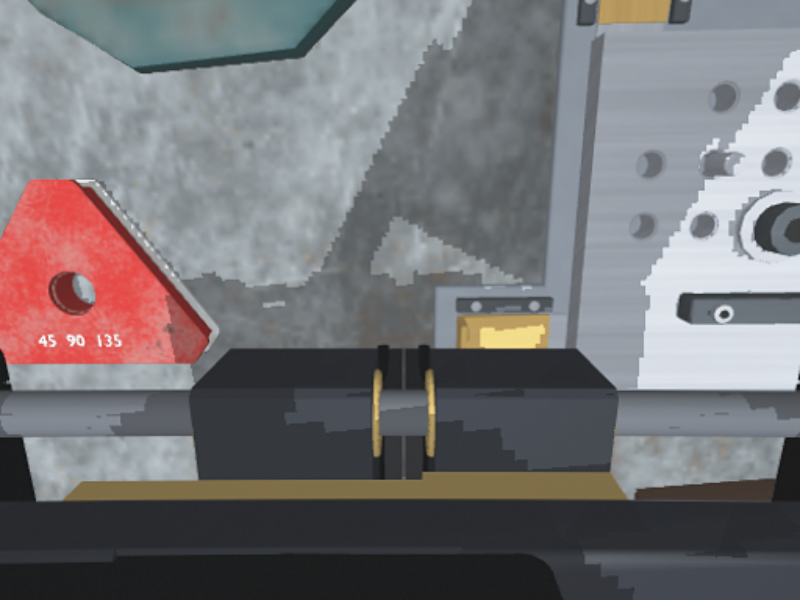

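View pics/s8.png

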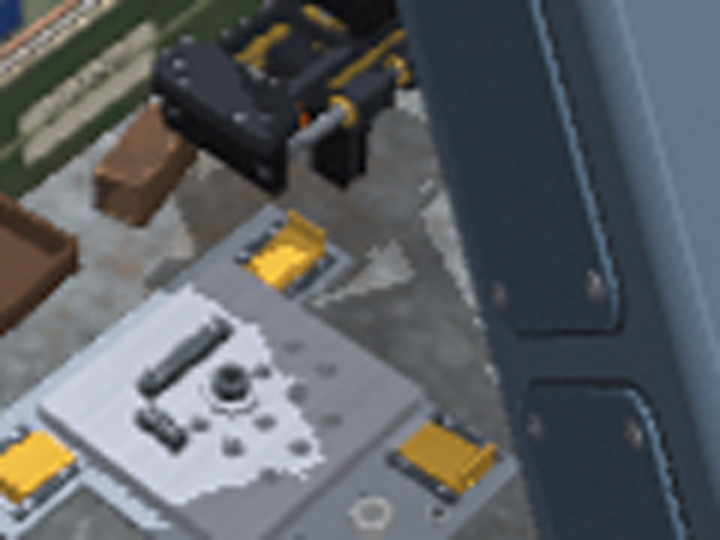

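View pics/t8.png

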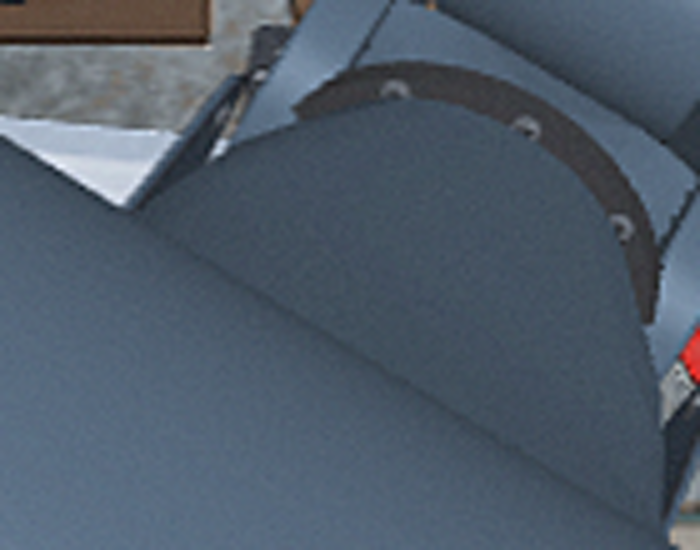

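Run:
```python
import pickle
from st import *
c=pickle.load(open("w5.pkl","rb"))
r=np.array([[np.cos(A),np.sin(A)],[-np.sin(A),np.cos(A)]])
for uv in((457,316),(457,345),(549,316),(549,345)):
  q=unproj(c,(uv[0]*.64,uv[1]*.64),.0235 if uv[0]<500 else .013);print(uv,(r@(q[:2]-P)*1000).round(1))
for uv in((605,25),(590,240)):
  q=unproj(c,(uv[0]*.64,uv[1]*.64),.023);print(uv,(r@(q[:2]-P)*1000).round(1))
cv2.imwrite("pics/w5z.png",cv2.resize(c["pixels"][165:235,220:370,::-1],None,fx=5,fy=5,interpolation=2))
```

```text
(457, 316) [  33.9 -111.9]
(457, 345) [  45.9 -111.6]
(549, 316) [ 37.2 -72.8]
(549, 345) [ 49.8 -71.9]
(605, 25) [-67.5 -65.2]
(590, 240) [  4.4 -62.9]
```

View pics/w5z.png

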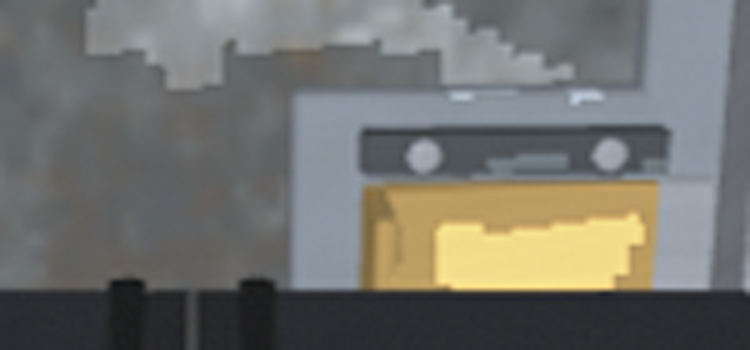

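```bash
python3 -m creep '[[[-4,0,0],0,0],[[0,10,0],0,0],[[0,10,0],0,0],[[0,5,0],0,0],[[0,3.5,0],0,0],[[0,0,0],0,0],[[0,0,0],0,0]]' >/dev/null; python3 st.py; python3 wp.py w6;python3 - <<'E'
from st import *
s=robot.camera("scene")
cv2.imwrite("pics/s9.png",cv2.resize(s["pixels"][150:210,240:320,::-1],None,fx=9,fy=9,interpolation=2))
E
```

```text
t 16.50 plate xy mm [  50.6 -136.2] z -10.1 yaw err 0.001 F [-0.7  0.3 -0.3] w 0.000 tilt [-0.  0. -1.]
```

View pics/s9.png

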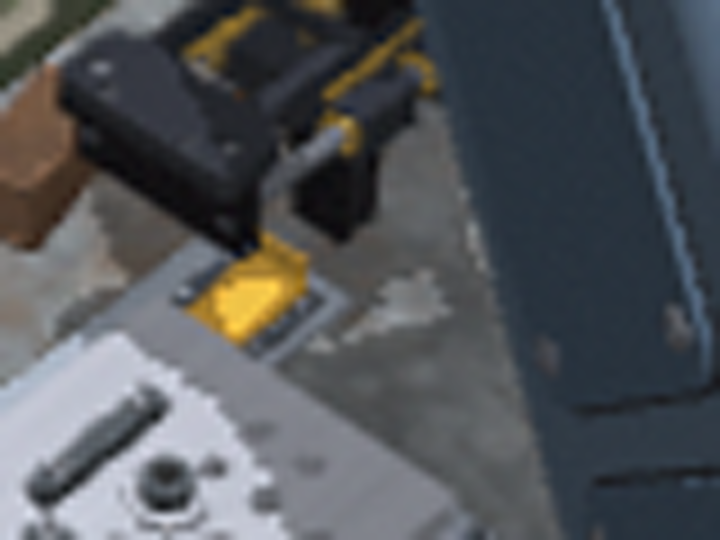

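View pics/w6.png

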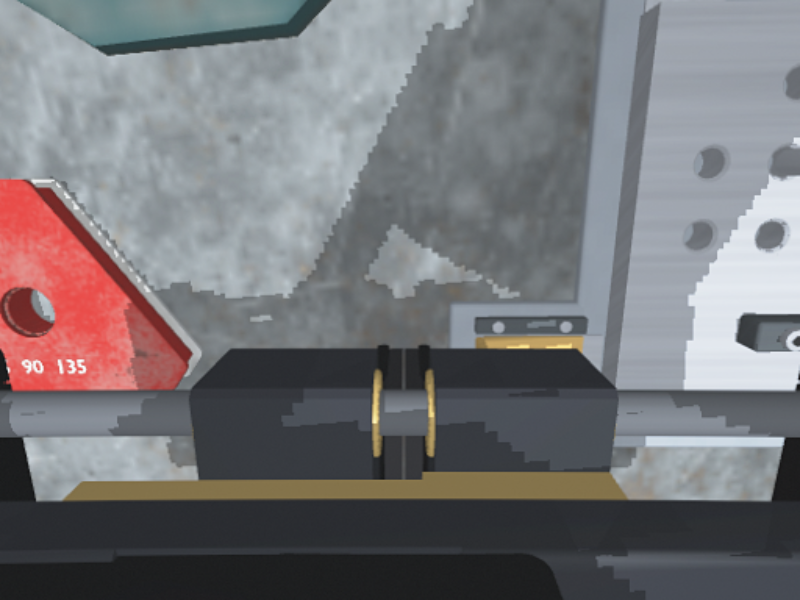

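```bash
python3 -m creep '[[[4,0,0],0,0],[[4,0,0],0,0],[[0,0,0],0,0]]' >/dev/null; python3 st.py; python3 -m creep '[[[3,0,0],0,0],[[0,0,0],0,0]]' >/dev/null; python3 st.py
```

```text
t 16.90 plate xy mm [  50.4 -127.3] z -9.8 yaw err 0.001 F [-0.2 -0.6 -0.5] w 0.000 tilt [-0.  0. -1.]
t 17.10 plate xy mm [  50.4 -124.6] z -9.9 yaw err 0.001 F [-0.1  0.4 -0.3] w 0.000 tilt [-0.  0. -1.]
```

```bash
python3 -m creep '[[[3,0,0],0,0],[[0,0,0],0,0]]' >/dev/null; python3 st.py; python3 -m creep '[[[3,0,0],0,0],[[0,0,0],0,0]]' >/dev/null; python3 st.py
```

```text
t 17.30 plate xy mm [  50.4 -121.8] z -10.0 yaw err 0.001 F [ 0.1  0.2 -0.4] w 0.001 tilt [-0.  0. -1.]
t 17.50 plate xy mm [  50.5 -119. ] z -9.9 yaw err 0.001 F [-0.5 -0.  -0.2] w 0.001 tilt [ 0. -0. -1.]
```

```bash
python3 -m creep '[[[3,0,0],0,0],[[0,0,0],0,0]]' >/dev/null; python3 st.py; python3 -m creep '[[[2,0,0],0,0],[[0,0,0],0,0]]' >/dev/null; python3 st.py;python3 - <<'E'
from st import *
s=robot.camera("scene")
cv2.imwrite("pics/s10.png",cv2.resize(s["pixels"][150:210,240:320,::-1],None,fx=9,fy=9,interpolation=2))
E
```

```text
t 17.70 plate xy mm [  50.5 -116.7] z -9.9 yaw err 0.001 F [-1.  -2.5 -0.2] w 0.000 tilt [ 0.    -0.001 -1.   ]
t 17.90 plate xy mm [  50.5 -114.4] z -9.9 yaw err 0.001 F [-0.5 -3.2 -0.3] w 0.000 tilt [ 0. -0. -1.]
```

View pics/s10.png

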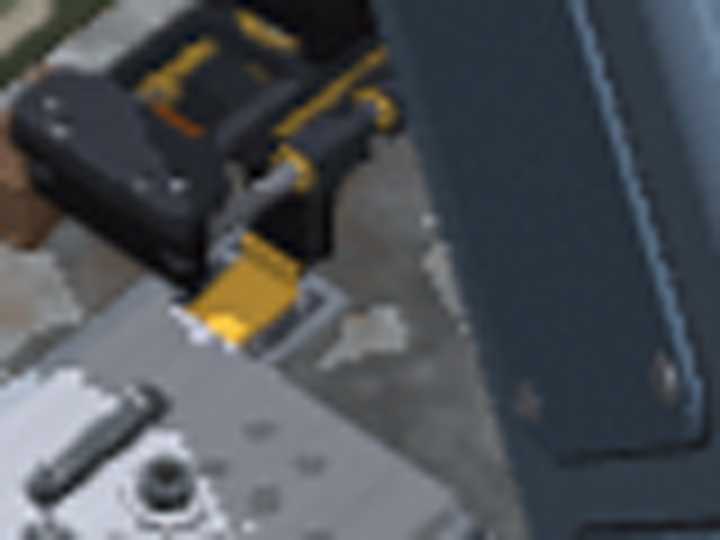

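```bash
python3 -m creep '[[[2.5,0,0],0,0],[[2.5,0,0],0,0],[[2.5,0,0],0,0],[[0,0,0],0,0]]' >/dev/null; python3 st.py; python3 -m creep '[[[2.5,0,0],0,0],[[2.5,0,0],0,0],[[0,0,0],0,0]]' >/dev/null; python3 st.py
```

```text
t 18.35 plate xy mm [  50.5 -106. ] z -9.9 yaw err 0.001 F [-0.5 -2.8  0.6] w 0.000 tilt [-0.     0.001 -1.   ]
t 18.65 plate xy mm [  50.4 -101.1] z -9.9 yaw err 0.001 F [-0.7 -2.3  0.7] w 0.001 tilt [-0.  0. -1.]
```

```bash
python3 -m creep '[[[2.5,0,0],0,0],[[2,0,0],0,0],[[0,0,0],0,0]]' >/dev/null; python3 st.py; python3 -m creep '[[[2,0,0],0,0],[[0,0,0],0,0]]' >/dev/null; python3 st.py
```

```text
t 18.95 plate xy mm [ 50.4 -96.7] z -10.0 yaw err 0.001 F [-1.  -1.3  0.3] w 0.000 tilt [-0.  0. -1.]
t 19.15 plate xy mm [ 50.4 -94.9] z -9.9 yaw err 0.001 F [-1.1 -2.4  0.4] w 0.000 tilt [-0.  0. -1.]
```

```bash
python3 -m creep '[[[1.5,0,0],0,0],[[0,0,0],0,0]]' >/dev/null; python3 st.py; python3 -m creep '[[[1.5,0,0],0,0],[[0,0,0],0,0]]' >/dev/null; python3 st.py
```

```text
t 19.35 plate xy mm [ 50.4 -93.7] z -9.9 yaw err 0.001 F [-1.1 -2.   0.8] w 0.000 tilt [-0. -0. -1.]
t 19.55 plate xy mm [ 50.4 -92.3] z -10.0 yaw err 0.001 F [-1.2 -3.8  1.3] w 0.001 tilt [-0. -0. -1.]
```

```bash
python3 -m creep '[[[1.5,0,0],0,0],[[0,0,0],0,0]]' >/dev/null; python3 st.py; python3 -m creep '[[[1,0,0],0,0],[[0,0,0],0,0]]' >/dev/null; python3 st.py
```

```text
t 19.75 plate xy mm [ 50.4 -91. ] z -10.0 yaw err 0.001 F [-1.7 -4.3  1.3] w 0.001 tilt [-0.    -0.001 -1.   ]
t 19.95 plate xy mm [ 50.4 -90.3] z -10.0 yaw err 0.001 F [-1.8 -5.9  0.3] w 0.001 tilt [-0.    -0.001 -1.   ]
```

```bash
python3 -m creep '[[[1,0,0],0,0],[[0,0,0],0,0]]' >/dev/null; python3 st.py; python3 -m creep '[[[1,0,0],0,0],[[0,0,0],0,0]]' >/dev/null; python3 st.py
```

```text
t 20.15 plate xy mm [ 50.4 -89.6] z -10.0 yaw err 0.001 F [-3.3 -5.7  0.5] w 0.000 tilt [-0.    -0.001 -1.   ]
t 20.35 plate xy mm [ 50.4 -88.9] z -10.0 yaw err 0.001 F [-1.9 -6.5 -0.3] w 0.000 tilt [-0.    -0.002 -1.   ]
```

```bash
python3 -m creep '[[[1,0,0],0,0],[[0,0,0],0,0]]' >/dev/null; python3 st.py; python3 -m creep '[[[1,0,0],0,0],[[0,0,0],0,0]]' >/dev/null; python3 st.py
```

```text
t 20.55 plate xy mm [ 50.4 -88.2] z -10.0 yaw err 0.001 F [-2.3 -6.9 -0.5] w 0.001 tilt [-0.    -0.002 -1.   ]
t 20.75 plate xy mm [ 50.4 -87.5] z -10.0 yaw err 0.001 F [-3.3 -7.2  0.6] w 0.001 tilt [-0.    -0.003 -1.   ]
```

```bash
python3 -m creep '[[[1,0,0],0,0],[[0,0,0],0,0]]' >/dev/null; python3 st.py; python3 -m creep '[[[1,0,0],0,0],[[0,0,0],0,0]]' >/dev/null; python3 st.py
```

```text
t 20.95 plate xy mm [ 50.4 -86.8] z -10.0 yaw err 0.001 F [-2.7 -6.9  0.3] w 0.000 tilt [-0.    -0.003 -1.   ]
t 21.15 plate xy mm [ 50.4 -86.1] z -10.0 yaw err 0.001 F [-3.1 -8.8 -0.9] w 0.000 tilt [-0.    -0.003 -1.   ]
```

```bash
python3 wp.py w7
python3 - <<'E'
from st import *
s=robot.camera("scene")
cv2.imwrite("pics/s11.png",cv2.resize(s["pixels"][150:220,230:320,::-1],None,fx=8,fy=8,interpolation=2))
E
```

```text
(no output)
```

View pics/s11.png

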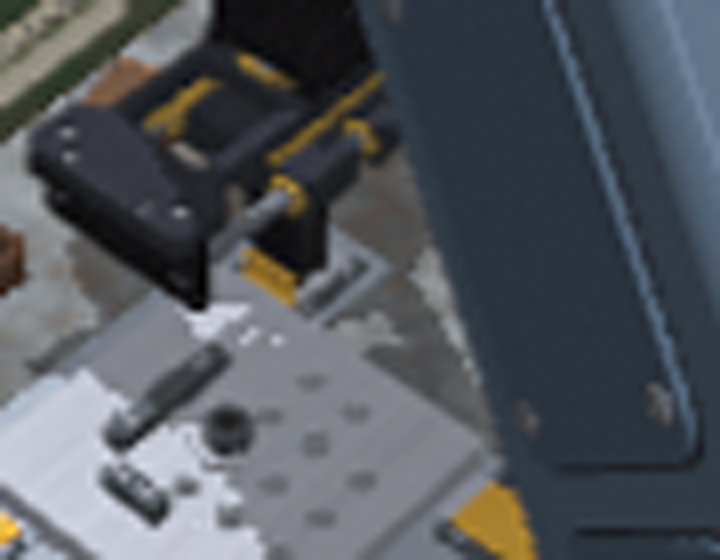

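View pics/w7.png

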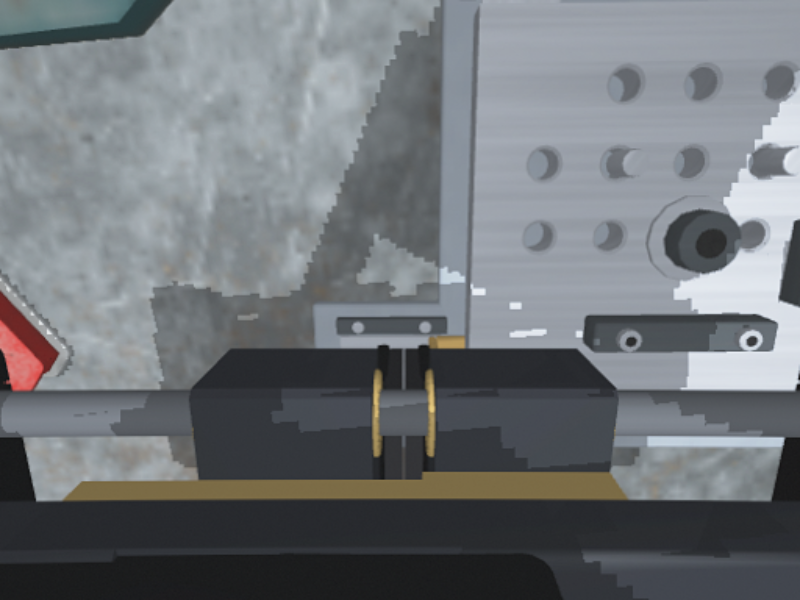

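```bash
python3 -m creep '[[[1,0,0],0,0],[[0,0,0],0,0]]' >/dev/null; python3 st.py; python3 -m creep '[[[1,0,0],0,0],[[0,0,0],0,0]]' >/dev/null; python3 st.py
```

```text
t 21.45 plate xy mm [ 50.4 -85.4] z -10.0 yaw err 0.002 F [-3.  -9.7 -0.2] w 0.001 tilt [-0.    -0.004 -1.   ]
t 21.65 plate xy mm [ 50.4 -84.7] z -10.0 yaw err 0.002 F [-3.5 -9.7 -0.8] w 0.001 tilt [-0.    -0.004 -1.   ]
```

```bash
python3 -m creep '[[[1,0,0],0,0],[[0,0,0],0,0]]' >/dev/null; python3 st.py; python3 -m creep '[[[1,0,0],0,0],[[0,0,0],0,0]]' >/dev/null; python3 st.py
```

```text
t 21.85 plate xy mm [ 50.4 -84.1] z -10.0 yaw err 0.002 F [ -3.5 -10.3  -1.1] w 0.000 tilt [-0.    -0.005 -1.   ]
t 22.05 plate xy mm [ 50.4 -83.3] z -10.0 yaw err 0.002 F [ -3.4 -11.9  -0.9] w 0.000 tilt [-0.    -0.005 -1.   ]
```

```bash
python3 wp.py w8
python3 - <<'E'
import pickle
from st import *
ims=[]
r=np.array([[np.cos(A),np.sin(A)],[-np.sin(A),np.cos(A)]])
for n in("w7","w8"):
  c=pickle.load(open(n+".pkl","rb"));ims.append(cv2.resize(c["pixels"][180:235,190:350,::-1],None,fx=5,fy=5,interpolation=2))
cv2.imwrite("pics/cmp.png",np.vstack(ims))
E
```

```text
(no output)
```

View pics/cmp.png

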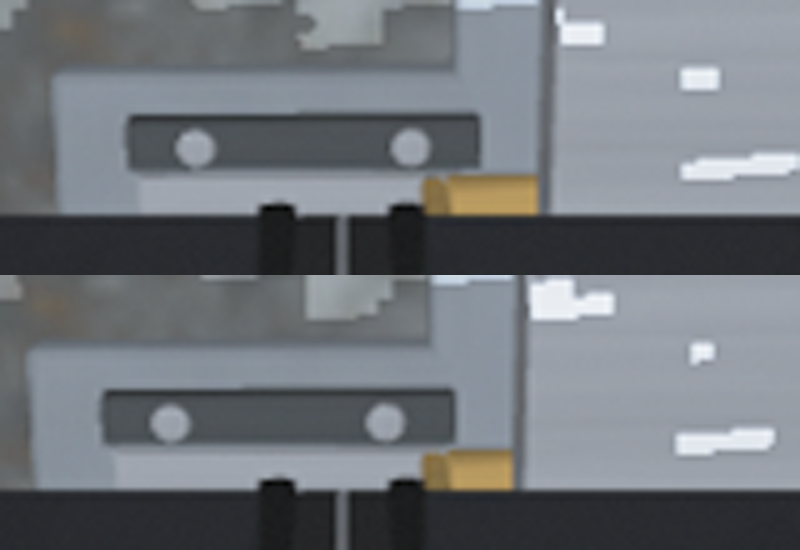

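```bash
python3 - <<'E'
import pickle
from st import *
r=np.array([[np.cos(A),np.sin(A)],[-np.sin(A),np.cos(A)]])
c=pickle.load(open("w8.pkl","rb"))
for u,z in((274.4,.0235),(274.4,.018),(294,.023),(280,.0235)):print(u,z,(r@(unproj(c,(u,216.5),z)[:2]-P)*1000).round(1))
c=pickle.load(open("w5.pkl","rb"))
for u,z in((220+361/5,.0235),(220+372/5,.0235),(220+657/5,.012)):print("w5",u,z,(r@(unproj(c,(u,208),z)[:2]-P)*1000).round(1))
E
python3 -m creep '[[[1,0,0],0,0],[[0,0,0],0,0]]' >/dev/null; python3 st.py
```

```text
274.4 0.0235 [ 33.1 -75.2]
274.4 0.018 [ 35.  -74.9]
294 0.023 [ 33.2 -64.9]
280 0.0235 [ 33.1 -72.3]
w5 292.2 0.0235 [  37.6 -112. ]
w5 294.4 0.0235 [  37.6 -110.6]
w5 351.4 0.012 [ 41.4 -72.2]
t 22.30 plate xy mm [ 50.4 -82.7] z -10.0 yaw err 0.002 F [ -3.3 -12.7  -2.5] w 0.001 tilt [-0.    -0.006 -1.   ]
```

```bash
python3 -m creep '[[[-8,0,0],0,0],[[-12,0,0],0,0],[[-8,0,0],0,0],[[0,0,0],0,0],[[0,0,0],0,0]]' >/dev/null; python3 st.py; python3 wp.py w9
python3 - <<'E'
from st import *
s=robot.camera("scene")
cv2.imwrite("pics/s12.png",cv2.resize(s["pixels"][150:220,230:320,::-1],None,fx=8,fy=8,interpolation=2))
E
```

```text
t 22.80 plate xy mm [  50.5 -106.4] z -10.0 yaw err 0.000 F [ 0.6 -0.2  0.8] w 0.000 tilt [ 0.     0.001 -1.   ]
```

View pics/s12.png

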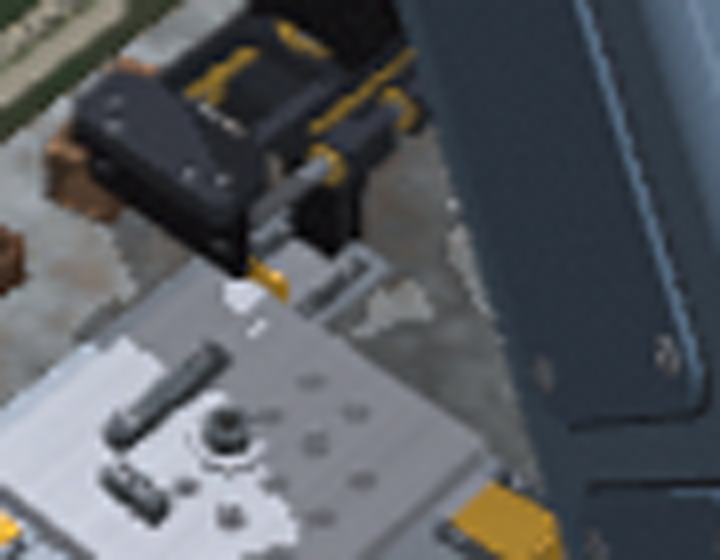

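View pics/w9.png

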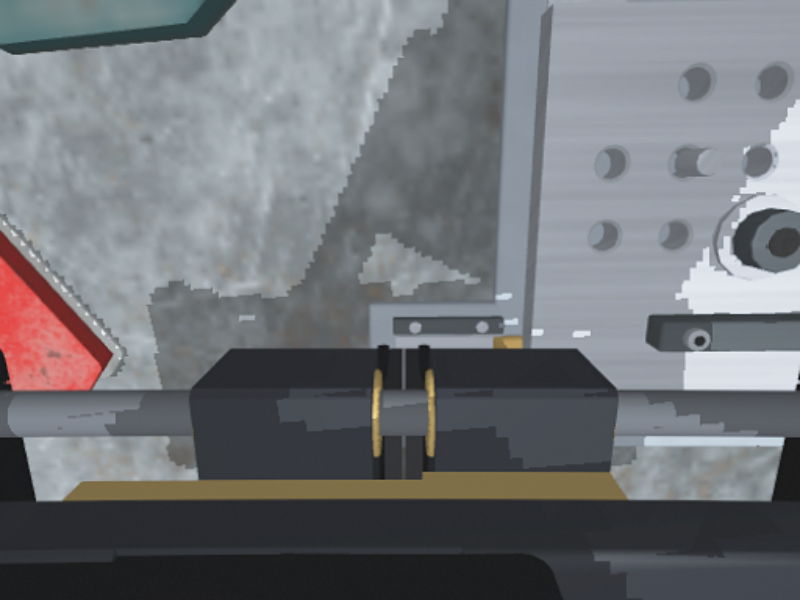

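```bash
python3 -m creep '[[[0,-14,0],0,0],[[0,-15,0],0,0],[[19,0,0],0,0],[[19,0,0],0,0],[[18.5,0,0],0,0],[[0,8,0],0,0],[[0,8,0],0,0],[[0,0,0],0,0]]' >/dev/null;python3 -m creep '[[[0,0,0],0,0],[[0,0,0],0,0]]' >/dev/null; python3 st.py
```

```text
t 23.90 plate xy mm [ 50.5 -51. ] z 2.8 yaw err -0.000 F [-0.1 -0.6  1.7] w 0.001 tilt [ 0. -0. -1.]
```

```bash
python3 -m creep '[[[0,1,0],0,0],[[0,0,0],0,0]]' >/dev/null; python3 st.py; python3 -m creep '[[[0,1,0],0,0],[[0,0,0],0,0]]' >/dev/null; python3 st.py
```

```text
t 24.10 plate xy mm [ 50.5 -50.6] z 2.1 yaw err 0.000 F [0.1 0.2 0.1] w 0.000 tilt [ 0. -0. -1.]
t 24.30 plate xy mm [ 50.4 -50.3] z 1.1 yaw err 0.001 F [ 0.1  0.2 -0.6] w 0.001 tilt [ 0.  0. -1.]
```

```bash
python3 -m creep '[[[0,1,0],0,0],[[0,0,0],0,0]]' >/dev/null; python3 st.py; python3 -m creep '[[[0,1,0],0,0],[[0,0,0],0,0]]' >/dev/null; python3 st.py
```

```text
t 24.50 plate xy mm [ 50.3 -50.1] z -0.0 yaw err 0.001 F [-0.6 -0.3 -0.2] w 0.000 tilt [-0.  0. -1.]
t 24.70 plate xy mm [ 50.5 -50.2] z -0.3 yaw err 0.001 F [-0.  -0.8  3.7] w 0.001 tilt [ 0. -0. -1.]
```

```bash
python3 -m creep '[[[0,1,0],0,0],[[0,0,0],0,0]]' >/dev/null; python3 st.py; python3 -m creep '[[[0,1,0],0,0],[[0,0,0],0,0]]' >/dev/null; python3 st.py
```

```text
t 24.90 plate xy mm [ 50.5 -50.1] z -0.4 yaw err 0.001 F [-2.7  0.8  9.1] w 0.001 tilt [ 0. -0. -1.]
t 25.10 plate xy mm [ 50.5 -50.2] z -0.5 yaw err 0.001 F [-3.5  1.2 13.2] w 0.001 tilt [ 0. -0. -1.]
```

```bash
python3 -m creep '[[[0,1,0],0,0],[[0,0,0],0,0]]' >/dev/null; python3 st.py; python3 -m creep '[[[0,1,0],0,0],[[0,0,0],0,0],[[0,0,0],0,0]]' >/dev/null; python3 st.py
```

```text
t 25.30 plate xy mm [ 50.6 -50.2] z -0.7 yaw err 0.001 F [-4.4  1.7 17.2] w 0.000 tilt [ 0. -0. -1.]
t 25.60 plate xy mm [ 50.6 -50.2] z -0.8 yaw err 0.001 F [-6.5  1.8 20.7] w 0.000 tilt [ 0.    -0.001 -1.   ]
```

```bash
python3 -m creep '[[[0,-14,0],0,0],[[0,-30,0],0,0],[[0,-35,0],0,0],[[0,-35,0],0,0],[[0,-30,20],0,0],[[0,0,35],0,0],[[0,0,35],0,0],[[0,0,0],0,0]]' >/dev/null; python3 -m creep '[[[35,0,25],0,0],[[35,0,25],0,0],[[35,0,0],0,0],[[35,0,0],0,0],[[35,0,0],0,0],[[35,0,0],0,0],[[0,0,0],0,0],[[0,0,0],0,0]]' >/dev/null;python3 st.py
python3 - <<'E'
from st import *
s=robot.camera("scene");cv2.imwrite("pics/s13.png",cv2.resize(s["pixels"][:,:,::-1],None,fx=1.5,fy=1.5))
s=robot.camera("top");cv2.imwrite("pics/t13.png",cv2.resize(s["pixels"][:,:,::-1],None,fx=1.5,fy=1.5))
E
```

```text
t 27.20 plate xy mm [-89.1 160.3] z 139.0 yaw err 0.003 F [ 0.2 -0.1 -0.2] w 0.000 tilt [ 0.001 -0.001 -1.   ]
```

View pics/s13.png

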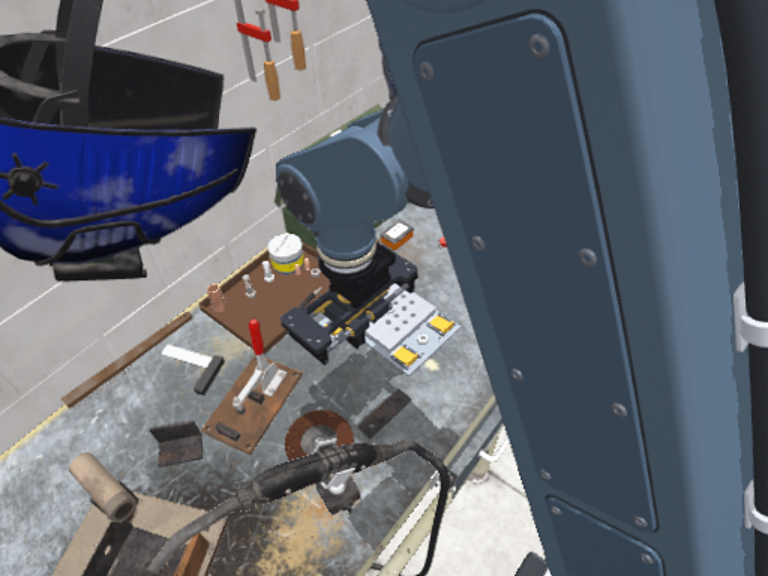

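View pics/t13.png

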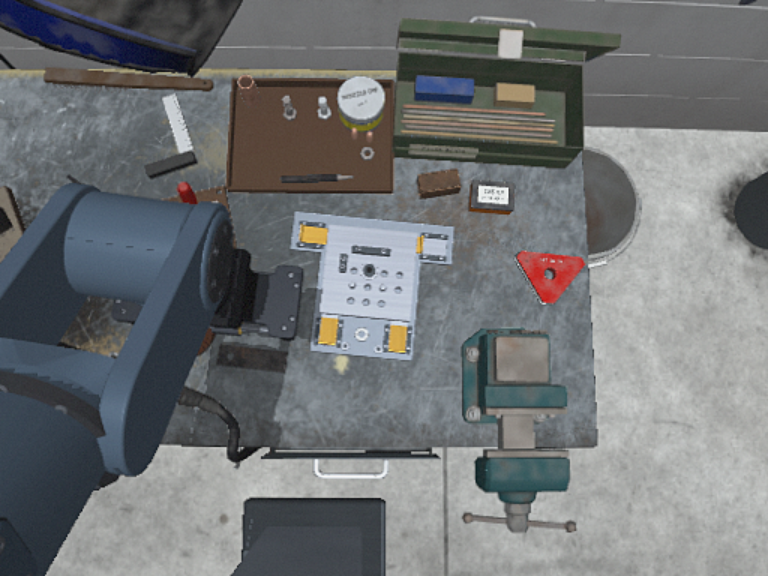

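Run:
```python
from rig import robot
print(robot.hand_in())
```

```text
the job is handed in; nothing more can be done
None
```

The rear right corner (corner_c) was the one that gave. Its shim is now pushed in tight, a second firm press there found no give, and the job is handed in at about 27 s.

- **Finding the corner:** The front left and rear left corners held firm, moving about 0.4 mm from first contact up to 12–16 N. The rear right corner went down about 4 mm at 3–6 N, then bottomed out. I did not press the front right corner, since the soft one had already been found.
- **Driving the shim:** I slid shim_c in along the plate's +y until the push reached about 12.7 N, and it stayed in when I backed the finger off.
- **Re-check:** I pressed the same corner again to about 21 N. It moved only about 0.5 mm, the same as a firm corner.
- **Final look:** The last scene and top pictures show the arm clear of everything. The other three shims, the nut and the other visible loose things looked unmoved by eye. The arm hid the flap disc and most of the flat bar in the top view, but both show in the scene view.

Two checks disagreed with the description:
- **Finger height:** The fingertips touched about 24 mm higher than the reported TCP height. I took firm contact with the plate as my height reference instead.
- **Shim travel:** shim_c moved about 34 mm by my measurement, against the stated 27 mm or so, before reaching 12 N. The corner now sits about 1 mm higher than it did. I stopped on force, as the task says.

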